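# Load the rinse basin, raise the splash screen and switch it to run

## Robot

A 6-joint arm with a two-finger parallel gripper is mounted at the origin on a cart in front of the work surface, level with it; the furniture and walls round the work are solid. World frame = base frame: x ahead of the robot, y to its left, z up, the work surface at z = 0. Lengths are in m, angles in rad, forces in N, time in s.
With the tool pointing down it reaches from about 0.375 to 0.975 m from the base axis. Payload 3.8 kg.
Tool frame: the origin (TCP) lies on the centre line of the jaws, within the pads' length; the fingertips stand 25 mm ahead of it and the grasp point (between the pads) lies 6 mm ahead of it; y points along the fingers, z is the direction in which the jaws open and shut, and the axes are right-handed (so a half turn about y gives the same grasp; the last joint's range is limited). The gripper opens to 85 mm and grips with 20 to 120 N. Pads are 22 mm wide; open, the fingers measure 114 mm over their backs; the gripper's body (76 mm by 85 mm) begins 54 mm behind the grasp point. The pads swing forward as they close: fully open they stand 13 mm farther back than shut.
Start: joints at [1.15, 0.264, 1.604, -0, 1.274, -0.037], TCP at [0.253, 0.626, 0.228] pointing down, gripper open.
Joint ranges: [-2.63, 2.63], [-0.94, 2.18], [0.31, 2.57], [-1.31, 4.45], [0, 2.66], [-2.55, 2.55]. Speed limits (rad/s): [2.57, 2.57, 3.14, 3.14, 3.14, 3.14].

## Interface

Orientations are given as a rotation vector (axis times angle).
In Python, from workcell import bot gives the robot as it stands.
- The arm moves only by the shell command python3 -m jog 'ROWS' [FORCE]. ROWS is JSON, a list of rows, each a list of 5 numbers: the shift along the world's x, y, z in mm, then the turn about the world's z in degrees, then the finger opening in mm, from 0 to 85.4. A call has exactly 10 rows; each row is the pose to reach, as a shift and turn from the pose commanded when the call began; what a row does not reach only later rows make up. A row lasts 1/8 s, in which the tool goes at most 62.5 mm and 10.7 degrees, less where a joint would pass 70% of its speed; a pose out of reach is approached as far as the arm can. A call with a gripper value outside its range is refused whole. The fingers move at their own pace and stop on an object; FORCE is the grip in N (left out, the last holds). Time passes only in rows, so rows that repeat a pose let the fingers close, or fill a call up. It gives the time, the measured TCP pose, the force and the opening at its end, in the units of the state.
- bot.read_state(): the state, without advancing time (a new reading comes with each control period).
- bot.read_camera(name): name is "side" or "top" or "wrist"; returns a dict with "pixels" (400x640x3 uint8, red, green, blue), "fx", "fy", "cx", "cy" (pixels), "dist" ([k1, k2, p1, p2, k3] as OpenCV has them; the pictures are not rectified), "R" (3x3) and "t" (3): a world point X has camera coordinates R X + t. Camera axes: x right, y down, z forward; pixel columns grow to the right and rows downward; lengths in m; the calibration is good to about 2 mm. A picture is of the moment at which its call begins. There is no depth.
- bot.finish_job(): hands the job in, once; it reports no verdict.
The state is a dict: "time": time; "q": joint angles; "joint_vel": joint speeds; "joint_torque": joint torques, N m; "tool_pos": TCP position; "tcp_rot": TCP orientation; "wrist_force": force on the tool from outside, world axes, zero at the start; "torque": the same for the moment, N m; "width": opening from 0.0 (shut) to 1.0 (fully open).
Only numpy, scipy, OpenCV 4.12 (cv2) and the standard library are available. Lean on these libraries where they do the work, as an engineer would, in place of code of your own. Each camera call takes 0.05 s, during which the arm holds its last target.

## Task

Rinse the used viscometer parts: lower the splash screen in front of the steel basin fully, then put every viscometer spindle, rubber bung and pair of tweezers that lies on the bench into the basin, so that each lies inside below the rim. When all are in, raise the screen fully by its handle, and last of all turn the selector knob on the control pod clockwise from off until it clicks over to run. Leave the dish, timer, tape and marker where they are.

Things in the scene. Friction and masses are not known exactly. Their poses are not given: they have to be found in the camera images.
- basin_floor (a point): centre of the inner floor of the rinse basin, an open steel trough fixed to the bench, whose place and yaw vary. Axes: x to the back (away from the screen), y left toward the control pod, z up. Inside 172 mm (x) by 262 mm (y), walls 9 mm; rim 61 mm above this floor, 70 mm above the bench
- rinse_basin: the whole rinse station (fixed); origin on the bench under the basin's centre, axes as basin_floor. Two guide posts of the splash screen, 20 x 14 mm, 120 mm tall, stand before the front wall at x = -106, y = +-138 mm. The control pod, 130 x 120 mm, 50 mm tall, adjoins the left wall, centre y = +200 mm. A drain stub 18 mm thick sticks out 22 mm at the right wall near the bench
- screen (a joint): height of the splash screen, m: 0 = fully down, 0.066 = fully up; it starts up (0.060 to 0.066). It stays where it is left (needs about 9 N upward, 4 N downward)
- screen_handle (a point): centre of the splash screen's handle: a black bar 116 mm long (along its y axis, parallel to the basin's y), 12 mm thick (x) and 14 mm tall, carried 21 mm clear above the top edge of the 6 mm clear panel on two posts at y = +-52 mm. The handle centre is 116 mm above the bench with the screen down and 182 mm with it up. Moves vertically with the screen
- selector (a joint): angle of the selector knob, rad: 0 = off, 1.4 = run; it turns clockwise seen from above, between end stops. A sprung detent (about 0.12 N m at most, strongest near 0.4 rad) pulls it back to off while under 0.7 and clicks it on to run by itself beyond 0.7
- selector_grip (a point): on the axis of the selector knob on top of the control pod, at the mid-height of its grip bar, 78 mm above the bench. The grip bar is 44 mm long (along this point's x axis, which turns with the knob), 12 mm wide and stands from 60 to 90 mm above the bench, on a skirt 24 mm in radius that rises 10 mm from the pod's top (50 mm above the bench)
- spindle_0_bob (a point): steel viscometer spindle on its side, 95 mm long: bob 19 mm thick, 39 mm long; thin shank; coupling disc 19 mm at the far end. This point: centre of the bob, to grip across, 9.5 mm above the surface; y axis along the spindle from bob to disc, z up. Bob ends 19.5 mm to -y, disc end 76 mm to +y. It does not roll (collides as square bars). May be absent
- spindle_1_bob (a point): steel viscometer spindle on its side, 109 mm long: bob 14 mm thick, 51 mm long; thin shank; coupling disc 14 mm at the far end. This point: centre of the bob, to grip across, 7 mm above the surface; y axis along the spindle from bob to disc, z up. Bob ends 25.5 mm to -y, disc end 83 mm to +y. It does not roll (collides as square bars). May be absent
- spindle_2_bob (a point): steel viscometer spindle on its side, 83 mm long: bob 25 mm thick, 31 mm long; thin shank; coupling disc 25 mm at the far end. This point: centre of the bob, to grip across, 12.5 mm above the surface; y axis along the spindle from bob to disc, z up. Bob ends 15.5 mm to -y, disc end 71 mm to +y. It does not roll (collides as square bars). May be absent
- bung_a_centre (a point): tapered red-brown rubber bung, at most 28 mm in diameter and 26 mm tall, standing upright; this point is its centre, half-way up, z along its axis. May be absent
- bung_b_centre (a point): a second rubber bung, the same as bung_a. May be absent
- tweezers_centre (a point): steel tweezers lying on edge, 115 mm long (along x), 16 mm wide (y), 9 mm high; this point is the centre, 4.5 mm above the surface. May be absent
- petri_dish: bystander, leave alone: glass dish 94 mm in diameter, 17 mm tall; origin under its centre
- timer: bystander, leave alone: bench timer 62 x 70 x 18 mm; origin under its centre
- tape_roll: bystander, leave alone: roll of tape 83 mm in diameter, 19 mm tall, lying flat; origin under its centre
- marker: bystander, leave alone: marker pen 134 mm long (along y), 18 mm thick; origin under its centre
Things that resemble listed ones, but are neither listed nor needed, are in the scene too. Leave any orange or pink look-alike of the part that bears spindle_0_bob alone.

How it is judged:
On the way, in this order (a step that is already met when the one before it is completed fails the run):
1. the splash screen is lowered fully (value of joint screen below 0.01 m), for 0.2 s.
2. every spindle, bung and tweezers lies in the basin, with the screen still down (x of spindle_0_bob in the frame of basin_floor between -0.088 and 0.088 m and y of spindle_0_bob in the frame of basin_floor between -0.133 and 0.133 m and z of spindle_0_bob in the frame of basin_floor between -0.003 and 0.05 m and x of spindle_1_bob in the frame of basin_floor between -0.088 and 0.088 m and y of spindle_1_bob in the frame of basin_floor between -0.133 and 0.133 m and z of spindle_1_bob in the frame of basin_floor between -0.003 and 0.05 m and x of spindle_2_bob in the frame of basin_floor between -0.088 and 0.088 m and y of spindle_2_bob in the frame of basin_floor between -0.133 and 0.133 m and z of spindle_2_bob in the frame of basin_floor between -0.003 and 0.05 m and x of bung_a_centre in the frame of basin_floor between -0.088 and 0.088 m and y of bung_a_centre in the frame of basin_floor between -0.133 and 0.133 m and z of bung_a_centre in the frame of basin_floor between -0.003 and 0.05 m and x of bung_b_centre in the frame of basin_floor between -0.088 and 0.088 m and y of bung_b_centre in the frame of basin_floor between -0.133 and 0.133 m and z of bung_b_centre in the frame of basin_floor between -0.003 and 0.05 m and x of tweezers_centre in the frame of basin_floor between -0.088 and 0.088 m and y of tweezers_centre in the frame of basin_floor between -0.133 and 0.133 m and z of tweezers_centre in the frame of basin_floor between -0.003 and 0.05 m and value of joint screen below 0.01 m), for 0.3 s.
3. the splash screen is raised fully, the parts in the basin, the selector still off (x of spindle_0_bob in the frame of basin_floor between -0.088 and 0.088 m and y of spindle_0_bob in the frame of basin_floor between -0.133 and 0.133 m and z of spindle_0_bob in the frame of basin_floor between -0.003 and 0.05 m and x of spindle_1_bob in the frame of basin_floor between -0.088 and 0.088 m and y of spindle_1_bob in the frame of basin_floor between -0.133 and 0.133 m and z of spindle_1_bob in the frame of basin_floor between -0.003 and 0.05 m and x of spindle_2_bob in the frame of basin_floor between -0.088 and 0.088 m and y of spindle_2_bob in the frame of basin_floor between -0.133 and 0.133 m and z of spindle_2_bob in the frame of basin_floor between -0.003 and 0.05 m and x of bung_a_centre in the frame of basin_floor between -0.088 and 0.088 m and y of bung_a_centre in the frame of basin_floor between -0.133 and 0.133 m and z of bung_a_centre in the frame of basin_floor between -0.003 and 0.05 m and x of bung_b_centre in the frame of basin_floor between -0.088 and 0.088 m and y of bung_b_centre in the frame of basin_floor between -0.133 and 0.133 m and z of bung_b_centre in the frame of basin_floor between -0.003 and 0.05 m and x of tweezers_centre in the frame of basin_floor between -0.088 and 0.088 m and y of tweezers_centre in the frame of basin_floor between -0.133 and 0.133 m and z of tweezers_centre in the frame of basin_floor between -0.003 and 0.05 m and value of joint screen above 0.056 m and value of joint selector below 0.5 rad), for 0.2 s.
4. the selector has clicked over to run, the screen up (value of joint selector above 1.15 rad and value of joint screen above 0.056 m), for 0.2 s.
At the end, for the whole second after the job is handed in: every part present rests inside the basin walls with its listed point less than 50 mm above the basin floor, the screen is up (over 0.056 m), the selector at run (over 1.15 rad), and nothing moves (all of step 4 and x of spindle_0_bob in the frame of basin_floor between -0.088 and 0.088 m and y of spindle_0_bob in the frame of basin_floor between -0.133 and 0.133 m and z of spindle_0_bob in the frame of basin_floor between -0.003 and 0.05 m and x of spindle_1_bob in the frame of basin_floor between -0.088 and 0.088 m and y of spindle_1_bob in the frame of basin_floor between -0.133 and 0.133 m and z of spindle_1_bob in the frame of basin_floor between -0.003 and 0.05 m and x of spindle_2_bob in the frame of basin_floor between -0.088 and 0.088 m and y of spindle_2_bob in the frame of basin_floor between -0.133 and 0.133 m and z of spindle_2_bob in the frame of basin_floor between -0.003 and 0.05 m and x of bung_a_centre in the frame of basin_floor between -0.088 and 0.088 m and y of bung_a_centre in the frame of basin_floor between -0.133 and 0.133 m and z of bung_a_centre in the frame of basin_floor between -0.003 and 0.05 m and x of bung_b_centre in the frame of basin_floor between -0.088 and 0.088 m and y of bung_b_centre in the frame of basin_floor between -0.133 and 0.133 m and z of bung_b_centre in the frame of basin_floor between -0.003 and 0.05 m and x of tweezers_centre in the frame of basin_floor between -0.088 and 0.088 m and y of tweezers_centre in the frame of basin_floor between -0.133 and 0.133 m and z of tweezers_centre in the frame of basin_floor between -0.003 and 0.05 m and linear speed of each of spindle_0, spindle_1, spindle_2, bung_a, bung_b, tweezers below 0.03 m/s); the robot touches nothing.
It fails at once if the petri dish is displaced more than 5 cm (distance of petri_dish from where it was at the start of the episode above 0.05 m).
It fails at once if the timer is displaced more than 5 cm (distance of timer from where it was at the start of the episode above 0.05 m).
It fails at once if the tape roll is displaced more than 5 cm (distance of tape_roll from where it was at the start of the episode above 0.05 m).
It fails at once if the marker is displaced more than 5 cm (distance of marker from where it was at the start of the episode above 0.05 m).
Of spindle_0, spindle_1, spindle_2, bung_a, bung_b, tweezers only 4 to 6 are there at a start; the rules pass over those that are not, and their reading is None.
At some moment in a run one of spindle_0, spindle_1, spindle_2, bung_a, bung_b, tweezers may be knocked a few centimetres aside while the robot is not near it.
Once in a run the grip may slacken for a moment while it holds something.
It also fails if it takes over 210 s, if anything falls off the work surface, if the arm or the gripper's body presses on something with over 40 N, if the wrist force passes 120 N, or if a joint passes its speed limit or range.

## Working session

There is one attempt and no reset: what is moved stays moved. The work goes in short steps, Python scripts to look and compute and a shell command to move; the robot and the scene stay as the last step left them, time stands still between calls to the robot, and variables do not carry over. Pictures are saved under pics/ and viewed, and the job is handed in when it is done.

```bash
mkdir -p pics; ls; cat > h.py <<'E'
import numpy as np, cv2
from workcell import bot
def cap(name,fn=None):
    c=bot.read_camera(name); 
    im=cv2.cvtColor(np.asarray(c["pixels"]),cv2.COLOR_RGB2BGR)
    if fn: cv2.imwrite("pics/"+fn,im)
    c["im"]=im
    c["K"]=np.array([[c["fx"],0,c["cx"]],[0,c["fy"],c["cy"]],[0,0,1.]]); c["d"]=np.array(c["dist"],float)
    c["R"]=np.array(c["R"]);c["t"]=np.array(c["t"])
    return c
def ray(c,px):
    p=cv2.undistortPoints(np.array(px,float).reshape(-1,1,2),c["K"],c["d"]).reshape(-1,2)
    d=np.c_[p,np.ones(len(p))]@c["R"]; o=-c["R"].T@c["t"]
    return o,d
def onz(c,px,z):
    o,d=ray(c,px); s=(z-o[2])/d[:,2:3]; return o+s*d
def proj(c,X):
    return cv2.projectPoints(np.array(X,float).reshape(-1,3),cv2.Rodrigues(c["R"])[0],c["t"],c["K"],c["d"])[0].reshape(-1,2)
E
python3 - <<'E'
from h import *
for n in ["side","top","wrist"]:
    c=cap(n,n+"0.png"); print(n,-c["R"].T@c["t"],c["fx"],c["R"][2])
print(bot.read_state())
E
```

```text
pics
side [ 0.31624536 -1.39725729  0.60105752] 483.2116422651665 [ 0.13951692  0.92934677 -0.34183272]
top [ 0.27046766 -0.05273246  1.55297145] 473.7188976845668 [ 0.18337647  0.00536857 -0.9830281 ]
wrist [0.18257318 0.65324773 0.37456145] 284.87132377490707 [ 0.27275139 -0.1132813  -0.95539208]
{'time': 0.15, 'q': array([ 1.15010013e+00,  2.64610922e-01,  1.60510102e+00, -7.85187370e-06,
        1.27369615e+00, -3.68797082e-02]), 'joint_vel': array([ 0.00010205, -0.00074033, -0.00674241, -0.00048344,  0.00071329,
        0.0009694 ]), 'joint_torque': array([ 4.79655282e-04, -5.15897620e+01, -3.67963099e+01, -9.41747680e-05,
        7.95826520e-03, -2.47655822e-05]), 'tool_pos': array([0.25251144, 0.62535137, 0.22690527]), 'tcp_rot': array([-1.55151621,  0.30150461, -0.30086598]), 'wrist_force': array([-0.21391553, -0.73927497,  0.27571743]), 'torque': array([-0.04614237, -0.00276716, -0.0143135 ]), 'width': 1.0016266276656685}
```

View pics/top0.png

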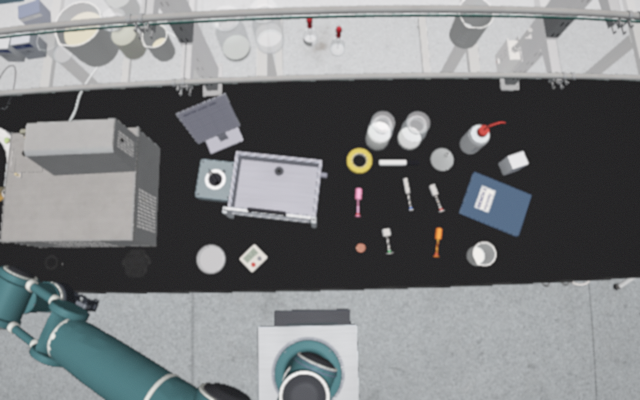

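View pics/side0.png

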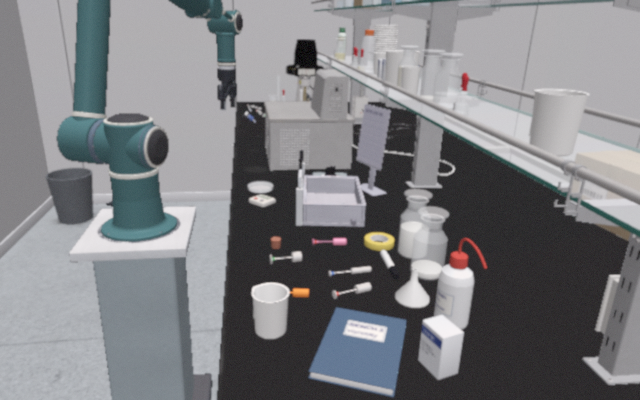

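View pics/wrist0.png

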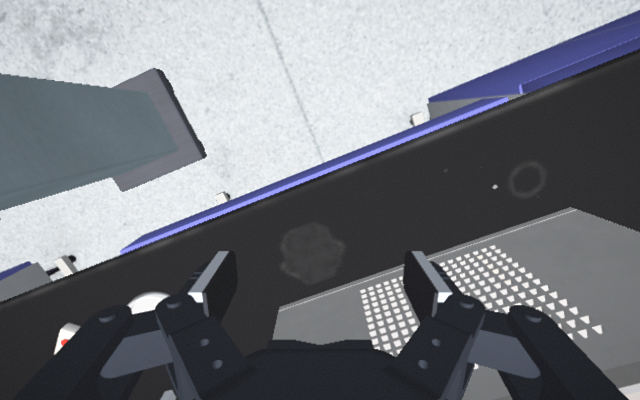

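The top view shows the basin at about (275,185) with the pod at (215,180). The dish is at (211,258), the timer at (254,258), the tape at (359,160) and the marker at (393,162). The candidates are spindle-like parts at (407,193), (436,197) and (388,240), a bung at (361,248), plus pink (358,202) and orange (438,242) look-alikes. I'll enlarge.

```bash
python3 - <<'E'
from h import *
im=cv2.imread("pics/top0.png")
a=cv2.resize(im[145:275,340:470],None,fx=4.5,fy=4.5,interpolation=cv2.INTER_CUBIC); cv2.imwrite("pics/topc.png",a)
a=cv2.resize(im[135:280,185:335],None,fx=4,fy=4,interpolation=cv2.INTER_CUBIC); cv2.imwrite("pics/topb.png",a)
im=cv2.imread("pics/side0.png")
a=cv2.resize(im[170:310,230:410],None,fx=4,fy=4,interpolation=cv2.INTER_CUBIC); cv2.imwrite("pics/sidec.png",a)
E
```

```text
(no output)
```

View pics/topc.png

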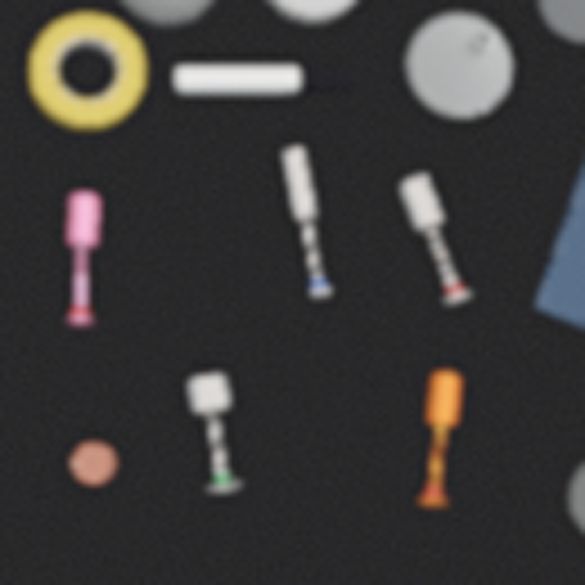

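View pics/topb.png

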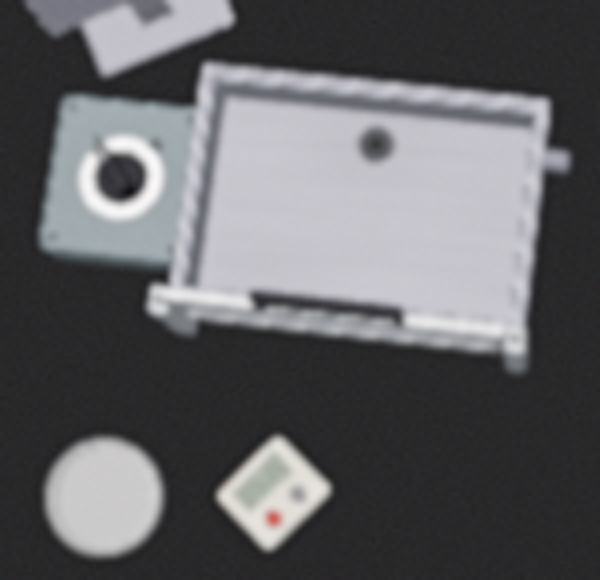

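View pics/sidec.png

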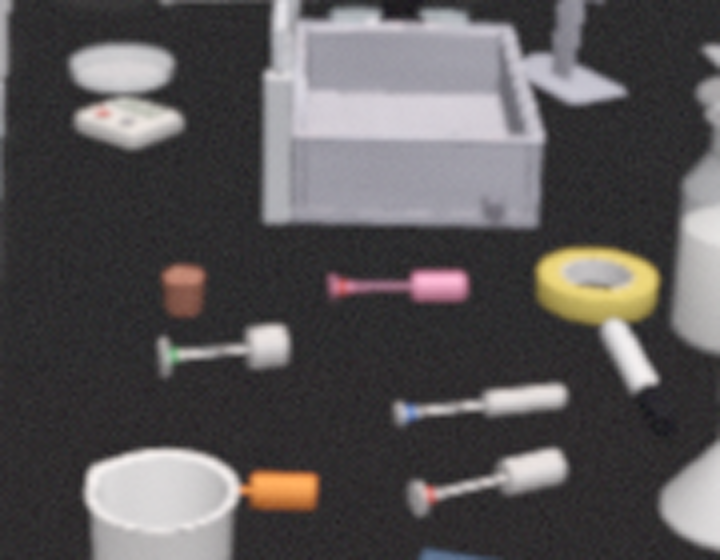

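```bash
cat > seg.py <<'E'
from h import *
def blobs(c,roi,z,thr=95,mina=6):
    x0,y0,x1,y1=roi
    g=c["im"][y0:y1,x0:x1].max(2)
    m=(g>thr).astype(np.uint8)
    n,l,s,ce=cv2.connectedComponentsWithStats(m,connectivity=8)
    for i in range(1,n):
        if s[i,4]<mina: continue
        p=np.argwhere(l==i)[:,::-1]+[x0,y0]
        col=c["im"][p[:,1],p[:,0]].mean(0)[::-1].astype(int)
        (cx,cy),(w,h),a=cv2.minAreaRect(p.astype(np.float32))
        W=onz(c,[(ce[i]+[x0,y0])],z)[0]
        print("px",np.round(ce[i]+[x0,y0],1),"n",s[i,4],"box",s[i,:4]+[x0,y0,0,0],"rgb",col,"W",np.round(W,3))
E
python3 - <<'E'
from seg import *
c=cap("top"); blobs(c,(180,140,470,285),0.01,90)
# basin corners from crop
def P(u,v): return (185+u/4,135+v/4)
rim=[P(212,66),P(549,101),P(523,340),P(176,300)]
print(np.round(onz(c,rim,0.07),3))
print("knob",onz(c,[P(121,178)],0.09), "pod corners",np.round(onz(c,[P(64,95),P(41,252)],0.05),3))
print("handle ends",np.round(onz(c,[P(249,300),P(403,316)],0.18),3))
print("posts",np.round(onz(c,[P(158,300),P(515,340)],0.12),3))
im=c["im"]
cv2.imwrite("pics/full.png",cv2.resize(im[80:300,0:330],None,fx=2.4,fy=2.4,interpolation=cv2.INTER_CUBIC))
s=cap("side"); cv2.imwrite("pics/sl.png",cv2.resize(s["im"][90:210,230:350],None,fx=4.5,fy=4.5,interpolation=cv2.INTER_CUBIC))
E
```

```text
px [218.5 144.3] n 350 box [195 140  49  14] rgb [171 170 178] W [0.759 0.288 0.01 ]
px [377.  143.8] n 187 box [366 140  24  10] rgb [152 154 154] W [ 0.746 -0.252  0.01 ]
px [409.1 143.7] n 188 box [397 140  25  10] rgb [187 188 188] W [ 0.744 -0.362  0.01 ]
px [464.9 145.8] n 123 box [460 140  10  14] rgb [126 128 130] W [ 0.734 -0.555  0.01 ]
px [359.  160.2] n 487 box [346 147  27  27] rgb [187 172 105] W [ 0.69  -0.188  0.01 ]
px [441.7 159.1] n 458 box [430 148  24  24] rgb [167 168 169] W [ 0.688 -0.47   0.01 ]
px [263.8 185.4] n 7151 box [195 150 133  78] rgb [177 178 185] W [0.611 0.133 0.01 ]
px [392.3 162. ] n 203 box [378 159  30   7] rgb [192 191 191] W [ 0.681 -0.301  0.01 ]
px [407.4 191.6] n 162 box [402 177  12  34] rgb [156 155 156] W [ 0.578 -0.346  0.01 ]
px [435.6 195.8] n 166 box [429 183  16  30] rgb [159 153 152] W [ 0.562 -0.44   0.01 ]
px [465.7 203.7] n 210 box [459 183  11  35] rgb [ 87 107 131] W [ 0.533 -0.54   0.01 ]
px [357.9 200.1] n 183 box [354 187   9  31] rgb [173 122 143] W [ 0.554 -0.179  0.01 ]
px [437.5 240. ] n 183 box [433 227  10  31] rgb [170 109  60] W [ 0.414 -0.437  0.01 ]
px [387.1 238.9] n 157 box [381 228  12  27] rgb [153 155 151] W [ 0.422 -0.27   0.01 ]
px [360.3 247.4] n 89 box [355 243  11  10] rgb [169 122 106] W [ 0.397 -0.182  0.01 ]
px [210.5 258.7] n 719 box [196 244  30  30] rgb [187 186 187] W [0.37  0.309 0.01 ]
px [252.9 257.7] n 501 box [239 244  29  29] rgb [191 188 182] W [0.371 0.169 0.01 ]
px [468.1 255.2] n 34 box [467 249   3  14] rgb [118 119 119] W [ 0.361 -0.536  0.01 ]
[[ 0.713  0.21   0.07 ]
 [ 0.677 -0.064  0.07 ]
 [ 0.482 -0.039  0.07 ]
 [ 0.52   0.237  0.07 ]]
knob [[0.61673084 0.27886442 0.09      ]] pod corners [[0.698 0.337 0.05 ]
 [0.566 0.353 0.05 ]]
handle ends [[0.501 0.161 0.18 ]
 [0.486 0.048 0.18 ]]
posts [[ 0.512  0.241  0.12 ]
 [ 0.475 -0.033  0.12 ]]
```

View pics/sl.png

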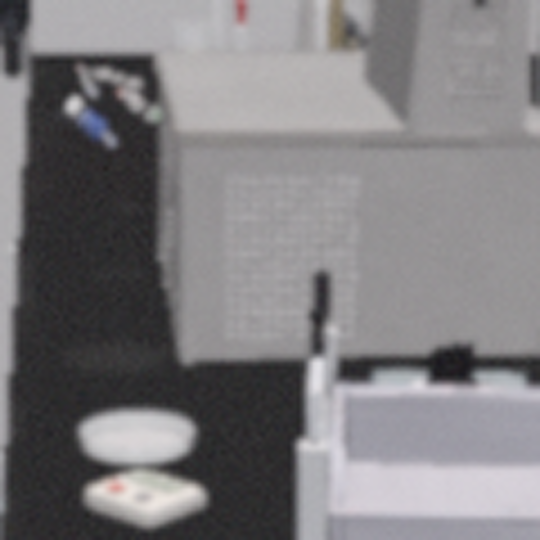

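View pics/full.png

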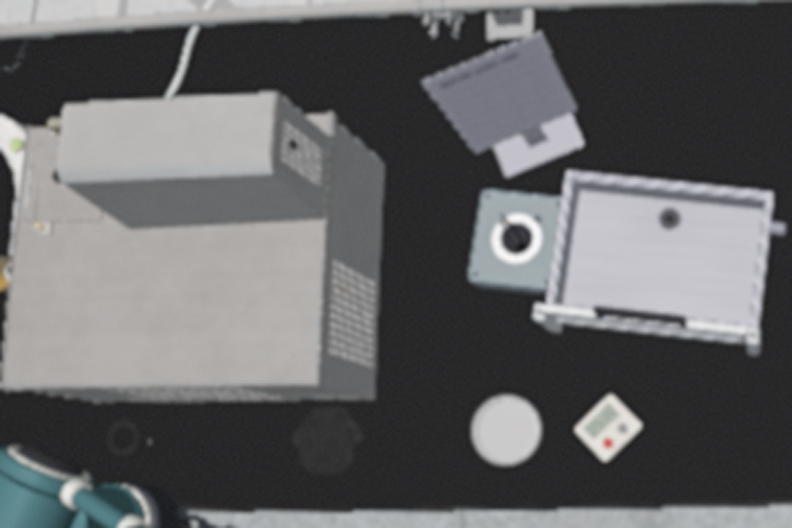

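Parts present appear to be the white spindles: blue-marked slim (407,193) = spindle_1, red-marked (436,197) = spindle_0, green-marked thick (388,240) = spindle_2, and one bung at (361,248). No tweezers are visible. Now the basin frame and tool axes.

```bash
python3 - <<'E'
from h import *
from scipy.spatial.transform import Rotation as Ro
s=bot.read_state(); R=Ro.from_rotvec(s["tcp_rot"]).as_matrix(); print(np.round(R,3)); z=R[:,2]
print("jaw dir deg",np.degrees(np.arctan2(z[1],z[0])))
yaw=np.radians(-7.7)
A=np.array([[np.cos(yaw),-np.sin(yaw)],[np.sin(yaw),np.cos(yaw)]]);B=np.array([.598,.087])
sd=cap("side"); tp=cap("top")
pts=[(-.106,.138,.12),(-.106,-.138,.12),(.095,.14,.07),(.095,-.14,.07),(-.095,-.14,.07),(-.095,.14,.07),(0,.2,.09),(-.106,.058,.189),(-.106,-.058,.189)]
X=[list(B+A@np.array(p[:2]))+[p[2]] for p in pts]
for c,n in((sd,"side"),(tp,"top")):
    im=cv2.resize(c["im"],None,fx=4,fy=4,interpolation=cv2.INTER_CUBIC)
    for u in proj(c,X): cv2.circle(im,tuple(int(round(k)) for k in (u*4+1.5)),4,(0,0,255),1)
    r=im[4*140:4*240,4*280:4*400] if n=="side" else im[4*140:4*240,4*185:4*335]
    cv2.imwrite(f"pics/chk_{n}.png",r)
E
```

```text
[[ 0.927 -0.     0.374]
 [-0.374 -0.001  0.927]
 [ 0.    -1.    -0.001]]
jaw dir deg 68.00882024383229
```

View pics/chk_side.png

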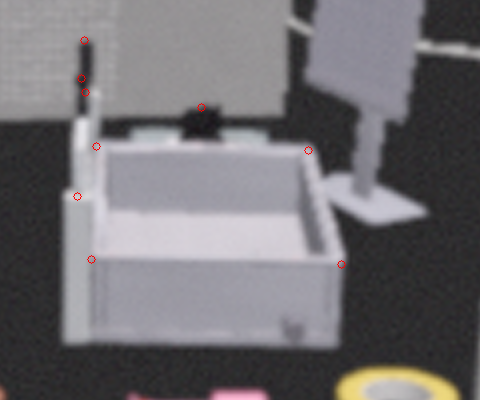

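View pics/chk_top.png

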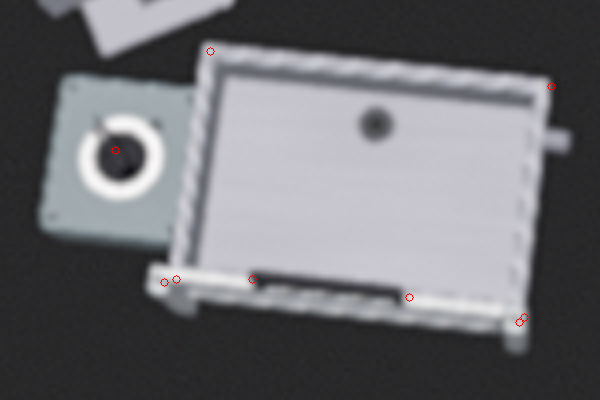

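```bash
python3 -m jog '[[0,-20,40,0,85],[10,-70,70,-8,85],[20,-130,80,-18,85],[40,-190,80,-28,85],[80,-240,80,-38,85],[120,-290,80,-48,85],[160,-340,80,-58,85],[190,-390,80,-68,85],[215,-440,80,-75,85],[240,-490,80,-75.5,85]]' 40
```

```text
time: 1.6
tool_pos: [0.4935, 0.134, 0.3083]
tcp_rot: [-1.143, 1.305, -1.306]
wrist_force: [0.7, 1.1, 0.7]
width: 0.999
```

```bash
python3 -m jog '[[1,-33,0,0,60],[1,-33,0,0,40],[1,-33,0,0,40],[1,-33,0,0,40],[1,-33,0,0,40],[1,-33,0,0,40],[1,-33,0,0,40],[1,-33,0,0,40],[1,-33,0,0,40],[1,-33,0,0,40]]'; python3 - <<'E'
from h import *
c=cap("wrist","w1.png"); print(bot.read_state()["tool_pos"],bot.read_state()["tcp_rot"])
E
```

```text
time: 2.85
tool_pos: [0.4938, 0.1028, 0.308]
tcp_rot: [-1.144, 1.305, -1.305]
wrist_force: [-0.2, 0.3, 1.5]
width: 0.469
[0.49376783 0.10281762 0.30799721] [-1.14439736  1.30493838 -1.30496104]
```

View pics/w1.png

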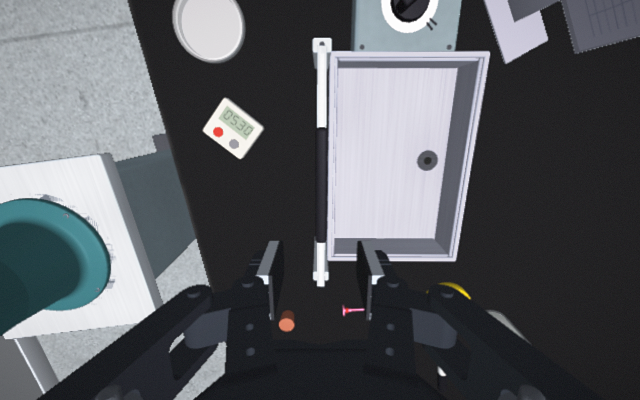

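The wrist view shows the handle between (321,128) and (321,242), the rim corners near (330,52), (488,52), (455,260), (330,260), and the dish and timer clear at upper left.

```bash
python3 - <<'E'
from h import *
c=cap("wrist")
print(-c["R"].T@c["t"])
g=c["im"].max(2)
# handle: dark columns between white
for v in (140,160,180,200,220,235):
    r=g[v,300:345]; d=np.where(r<45)[0]+300; print(v,d.min(),d.max(),list(r[::2]))
h=onz(c,[(321,128),(320.5,242)],.186); print(np.round(h,4), h.mean(0), np.linalg.norm(h[0]-h[1]), np.degrees(np.arctan2(h[0,0]-h[1,0],h[0,1]-h[1,1])))
r=onz(c,[(330,52),(489,52),(456,261),(329,261)],.07); print(np.round(r,4), r.mean(0),np.linalg.norm(r-np.roll(r,1,0),axis=1))
k=r[1]-r[2];print(np.degrees(np.arctan2(k[0],k[1])))
cv2.imwrite("pics/w1c.png",cv2.resize(c["im"][30:280,290:500],None,fx=2.4,fy=2.4))
E
```

```text
[0.50333076 0.17695493 0.45576902]
140 300 326 [np.uint8(38), np.uint8(36), np.uint8(35), np.uint8(40), np.uint8(41), np.uint8(38), np.uint8(38), np.uint8(37), np.uint8(35), np.uint8(49), np.uint8(60), np.uint8(64), np.uint8(65), np.uint8(43), np.uint8(160), np.uint8(234), np.uint8(233), np.uint8(226), np.uint8(228), np.uint8(229), np.uint8(227), np.uint8(229), np.uint8(230)]
160 300 317 [np.uint8(39), np.uint8(36), np.uint8(36), np.uint8(36), np.uint8(37), np.uint8(39), np.uint8(37), np.uint8(36), np.uint8(34), np.uint8(50), np.uint8(57), np.uint8(63), np.uint8(65), np.uint8(45), np.uint8(189), np.uint8(233), np.uint8(233), np.uint8(223), np.uint8(222), np.uint8(232), np.uint8(229), np.uint8(233), np.uint8(232)]
180 300 326 [np.uint8(38), np.uint8(35), np.uint8(36), np.uint8(40), np.uint8(39), np.uint8(39), np.uint8(36), np.uint8(38), np.uint8(37), np.uint8(50), np.uint8(57), np.uint8(63), np.uint8(63), np.uint8(43), np.uint8(205), np.uint8(234), np.uint8(226), np.uint8(236), np.uint8(225), np.uint8(230), np.uint8(231), np.uint8(234), np.uint8(232)]
200 300 326 [np.uint8(35), np.uin
[... 626 characters left out ...]
p.uint8(233), np.uint8(231)]
235 300 325 [np.uint8(36), np.uint8(39), np.uint8(38), np.uint8(37), np.uint8(41), np.uint8(39), np.uint8(39), np.uint8(39), np.uint8(35), np.uint8(47), np.uint8(53), np.uint8(56), np.uint8(48), np.uint8(71), np.uint8(231), np.uint8(231), np.uint8(228), np.uint8(232), np.uint8(231), np.uint8(231), np.uint8(234), np.uint8(233), np.uint8(233)]
[[0.5027 0.163  0.186 ]
 [0.4873 0.0493 0.186 ]] [0.49501982 0.10618448 0.186     ] 0.114763996886953 7.712883577324306
[[ 0.5249  0.2443  0.07  ]
 [ 0.7155  0.2182  0.07  ]
 [ 0.6793 -0.0633  0.07  ]
 [ 0.4891 -0.0385  0.07  ]] [0.60219292 0.09015071 0.07      ] [0.28506341 0.19238452 0.28381792 0.19177202]
7.336743003877626
```

View pics/w1c.png

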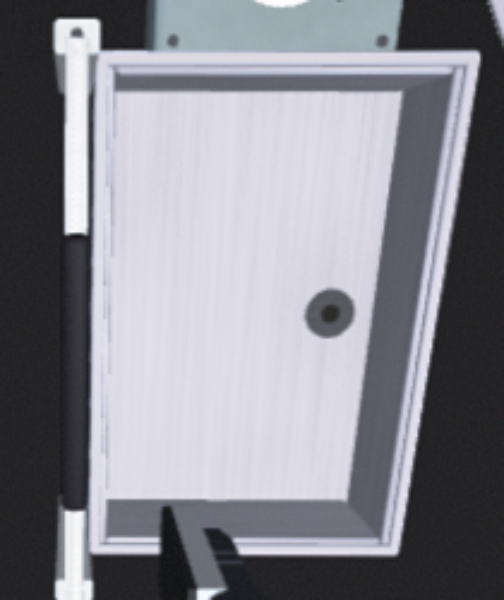

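```bash
python3 -m jog '[[1,1,-50,0,40],[1,1,-95,0,40],[1,1,-118,0,40],[1,1,-120,0,40],[1,1,-120,0,5],[1,1,-120,0,5],[1,1,-120,0,5],[1,1,-120,0,5],[1,1,-120,0,5],[1,1,-120,0,5]]' 40
```

```text
time: 4.2
tool_pos: [0.4947, 0.1039, 0.188]
tcp_rot: [-1.144, 1.305, -1.305]
wrist_force: [0.3, 0.6, -0.4]
width: 0.061
```

```bash
python3 -m jog '[[0,0,-12,0,5],[0,0,-24,0,5],[0,0,-36,0,5],[0,0,-48,0,5],[0,0,-58,0,5],[0,0,-64,0,5],[0,0,-67,0,5],[0,0,-67,0,5],[0,0,-67,0,5],[0,0,-67,0,5]]' 40
```

```text
time: 5.45
tool_pos: [0.4937, 0.1037, 0.1203]
tcp_rot: [-1.146, 1.306, -1.304]
wrist_force: [1.0, -0.7, -0.1]
width: 0.062
```

Width 0.06 (5 mm) means the bar isn't between the pads. I'll look.

```bash
python3 - <<'E'
from h import *
c=cap("wrist","w2.png"); s=cap("side"); cv2.imwrite("pics/s2.png",cv2.resize(s["im"][120:260,250:400],None,fx=4,fy=4))
E
```

```text
(no output)
```

View pics/w2.png

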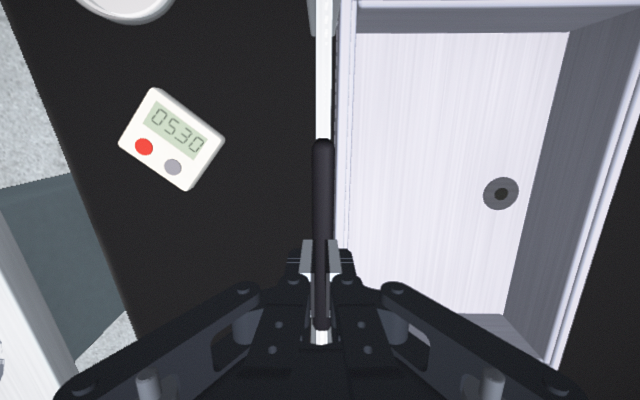

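View pics/s2.png

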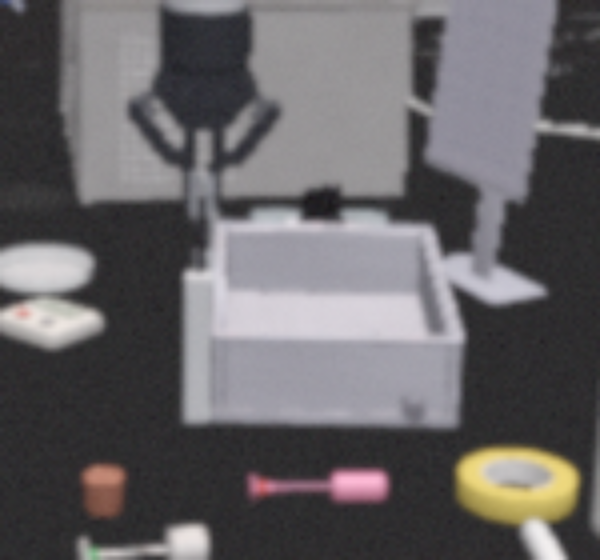

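```bash
python3 - <<'E'
from h import *
c=cap("wrist")
for z in (.12,.185): print(z,onz(c,[(322,139)],z))
print(bot.read_state()["width"],bot.read_state()["joint_torque"])
cv2.imwrite("pics/w2c.png",cv2.resize(c["im"][120:360,230:430],None,fx=3,fy=2.5))
E
```

```text
0.12 [[0.50313377 0.16481345 0.12      ]]
0.185 [[0.50344727 0.17057011 0.185     ]]
0.05824327682315594 [ 5.68260457e-04 -3.51006997e+01 -3.29183507e+01  1.83330694e-04
  1.56177435e-02 -2.21768033e-05]
```

View pics/w2c.png

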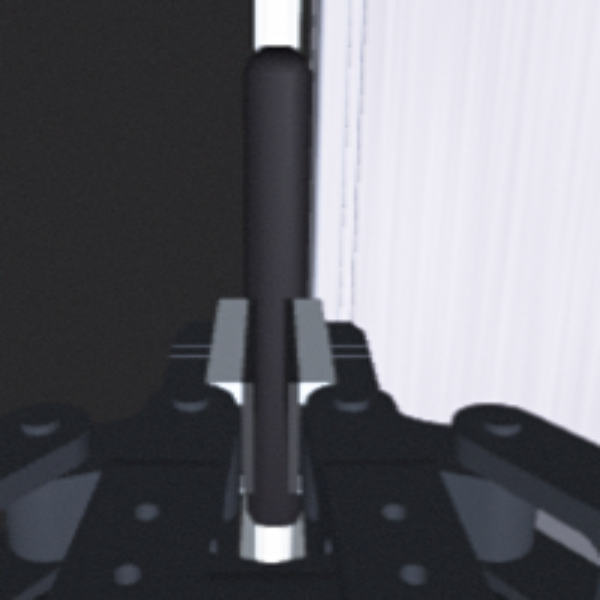

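The bar sits between the pads (the width reading is just offset), and its far end fits z = 0.12, so the screen is down. Next I release it and look over the parts.

```bash
python3 -m jog '[[0,0,0,0,40],[0,0,0,0,40],[0,0,0,0,40],[0,0,40,0,40],[0,0,90,0,40],[0,-30,140,0,60],[0,-90,190,0,60],[-5,-150,240,0,60],[-10,-190,240,0,60],[-10,-190,240,0,60]]' 40; python3 - <<'E'
from h import *
c=cap("wrist","w3.png"); s=cap("side"); cv2.imwrite("pics/s3.png",cv2.resize(s["im"][150:310,230:410],None,fx=4,fy=3.5))
E
```

```text
time: 6.85
tool_pos: [0.4851, -0.0896, 0.3634]
tcp_rot: [-1.14, 1.305, -1.312]
wrist_force: [0.8, 0.1, -0.2]
width: 0.702
```

View pics/w3.png

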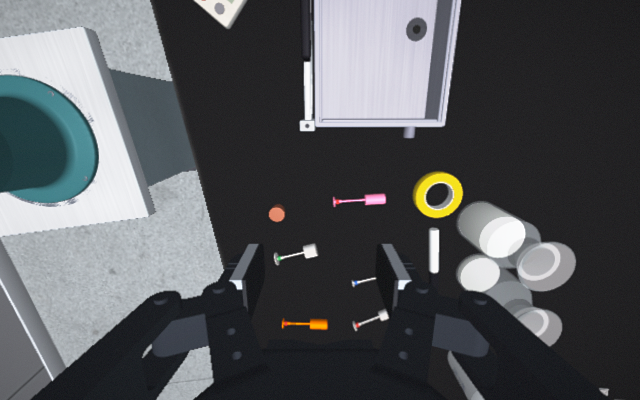

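View pics/s3.png

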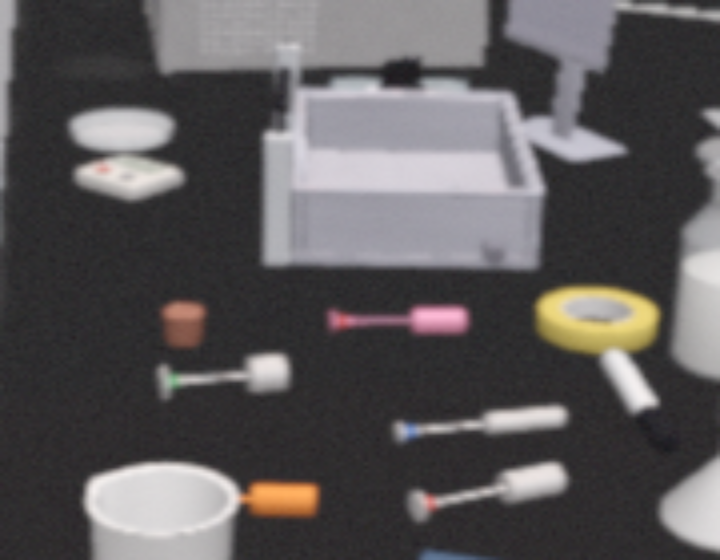

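The screen's handle is now low, at (280,95) in the side crop. In the wrist view the bung is at (277,213), spindle_2 at (296,254), the pink look-alike at (360,200) and the orange at (304,324). No tweezers are in view. I'll measure the poses.

```bash
cat >> seg.py <<'E'
def spindle(c,px,zc,L,boblen,thr=80,w=60):
    x,y=map(int,px); x0=max(0,x-w);y0=max(0,y-w)
    m=(c["im"][y0:y+w,x0:x+w].max(2)>thr).astype(np.uint8)
    m=cv2.morphologyEx(m,cv2.MORPH_CLOSE,np.ones((3,3)))
    n,l=cv2.connectedComponents(m,connectivity=8)
    i=l[y-y0,x-x0]
    if i==0:
        q=np.argwhere(l>0); k=q[np.argmin(((q-[y-y0,x-x0])**2).sum(1))]; i=l[k[0],k[1]]
    p=np.argwhere(l==i)[:,::-1]+[x0,y0]
    P=onz(c,p.astype(float),zc)[:,:2]
    mu=P.mean(0); ev,V=np.linalg.eigh(np.cov((P-mu).T)); a=V[:,1]
    t=(P-mu)@a; s=(P-mu)@V[:,0]; mid=(t.min()+t.max())/2
    if mu@a < mu@a+mid: a=a; 
    # bob side = side of mid where mass mean lies
    if mid<0: a=-a; t=-t; mid=-mid
    # now mean(0)<mid => bob at t.min
    bt=t<t.min()+boblen; cen_s=(s[bt].min()+s[bt].max())/2
    bob=mu+a*(t.min()+boblen/2)+V[:,0]*cen_s
    # axis: from bob centre to disc end centre
    dt=t>t.max()-0.012; de=P[dt].mean(0); 
    ax=de-bob; ax/=np.linalg.norm(ax)
    print("len %.3f(%.3f) bob"%(np.ptp(t),L),np.round(bob,4),"axis deg %.1f"%np.degrees(np.arctan2(ax[1],ax[0])),"pca %.1f"%np.degrees(np.arctan2(a[1],a[0])),"bobw %.3f"%np.ptp(s[bt]))
    return bob,ax
E
python3 - <<'E'
from seg import *
t=cap("top"); w=cap("wrist")
spindle(t,(388,235),.0125,.083,.031,w=30); spindle(w,(308,251),.0125,.083,.031,w=45)
spindle(t,(406,186),.007,.109,.051,w=30); spindle(t,(434,190),.0095,.095,.039,w=30)
for c,p in((t,(360,247)),(w,(277,213))):
    x,y=p; m=c["im"][y-20:y+20,x-20:x+20,2]>80; q=np.argwhere(m)[:,::-1]+[x-20,y-20]; print("bung",q.mean(0),len(q),onz(c,[q.mean(0)],.02), np.ptp(onz(c,q.astype(float),.026),axis=0))
print(bot.read_state()["tool_pos"])
E
```

```text
len 0.089(0.083) bob [ 0.4451 -0.2674] axis deg -173.2 pca -173.3 bobw 0.033
len 0.088(0.083) bob [ 0.4411 -0.2682] axis deg -173.7 pca -173.2 bobw 0.029
len 0.117(0.109) bob [ 0.6043 -0.3433] axis deg -172.9 pca -172.7 bobw 0.022
len 0.103(0.095) bob [ 0.5863 -0.4331] axis deg -163.3 pca -163.8 bobw 0.027
bung [352.60613208 246.55424528] 424 [[ 0.399389  -0.1558635  0.02     ]] [1.25758855e-01 8.55592661e-02 2.22044605e-16]
bung [277.75111111 215.86666667] 225 [[ 0.39429566 -0.18021725  0.02      ]] [2.84582799e-02 3.28064584e-02 1.11022302e-16]
[ 0.48441956 -0.08520999  0.35998012]
```

```bash
python3 -m jog '[[-45,-50,-40,0,50],[-88,-94,-90,0,50],[-88,-94,-140,0,50],[-88,-94,-190,0,50],[-88,-94,-240,0,50],[-88,-94,-280,0,50],[-88,-94,-310,0,50],[-88,-94,-328,0,50],[-88,-94,-332,0,50],[-88,-94,-332,0,50]]' 40; python3 - <<'E'
from h import *
c=cap("wrist","w4.png")
E
```

```text
time: 8.3
tool_pos: [0.3968, -0.1792, 0.0288]
tcp_rot: [-1.146, 1.304, -1.303]
wrist_force: [0.3, -0.6, 0.8]
width: 0.584
```

View pics/w4.png

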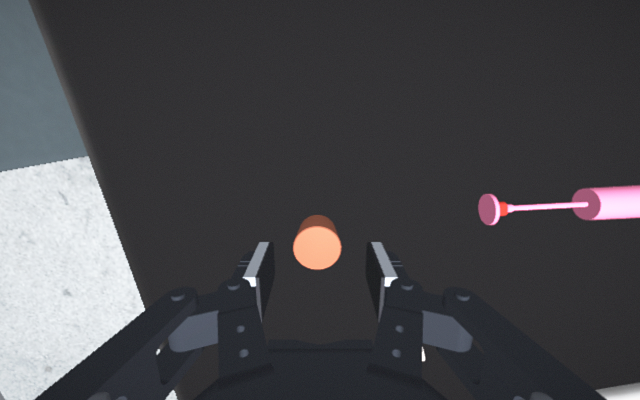

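The bung top is at (317,247), laterally centred between the pads but possibly a bit toward +y. I'll check.

```bash
python3 - <<'E'
from h import *
c=cap("wrist"); print(onz(c,[(317,247)],.026),onz(c,[(316,232)],.013)); g=bot.read_state()["tool_pos"]; print(g, proj(c,[[g[0],g[1],.0228]]))
E
```

```text
[[ 0.39550744 -0.18002377  0.026     ]] [[ 0.39529013 -0.17611364  0.013     ]]
[ 0.39760563 -0.18003059  0.02975676] [[320.5389467  244.16398169]]
```

```bash
python3 -m jog '[[0,0,0,0,15],[0,0,0,0,15],[0,0,0,0,15],[0,0,0,0,15],[0,0,0,0,15],[0,0,0,0,15],[0,0,30,0,15],[0,0,80,0,15],[0,0,130,0,15],[0,0,190,0,15]]' 50
```

```text
time: 9.65
tool_pos: [0.3959, -0.1796, 0.2198]
tcp_rot: [-1.145, 1.307, -1.303]
wrist_force: [1.0, 0.2, -0.2]
width: 0.176
```

```bash
python3 -m jog '[[40,50,0,0,15],[75,100,0,0,15],[110,160,0,0,15],[145,215,0,0,15],[175,270,0,0,15],[200,320,0,0,15],[216,364,0,0,15],[216,364,-30,0,15],[216,364,-80,0,15],[216,364,-120,0,15]]' 50; python3 - <<'E'
from h import *
c=cap("wrist","w5.png")
E
```

```text
time: 10.9
tool_pos: [0.612, 0.1841, 0.0968]
tcp_rot: [-1.146, 1.305, -1.304]
wrist_force: [0.1, 0.3, 0.1]
width: 0.177
```

View pics/w5.png

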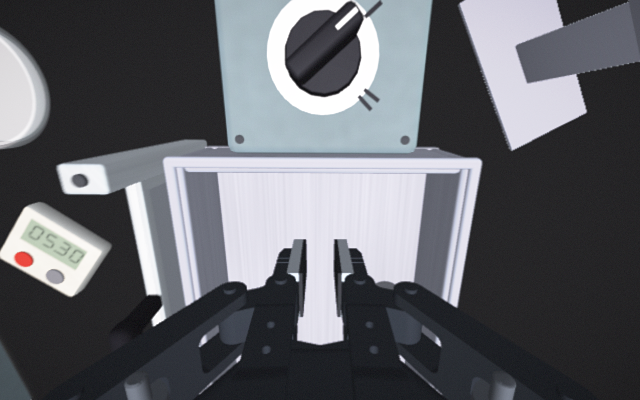

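Width equals the commanded 15 mm and no bung shows between the pads, so the grasp was lost. I'll find the bung.

```bash
python3 - <<'E'
from h import *
t=cap("top"); s=cap("side")
a=cv2.resize(t["im"][130:290,190:460],None,fx=2.9,fy=2.9,interpolation=cv2.INTER_CUBIC); cv2.imwrite("pics/t6.png",a)
cv2.imwrite("pics/s6.png",cv2.resize(s["im"][130:310,230:410],None,fx=4,fy=3.3))
E
```

```text
(no output)
```

View pics/t6.png

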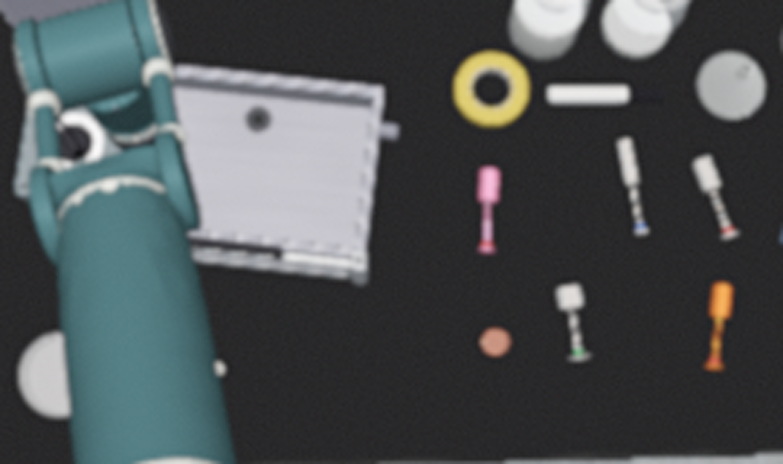

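View pics/s6.png

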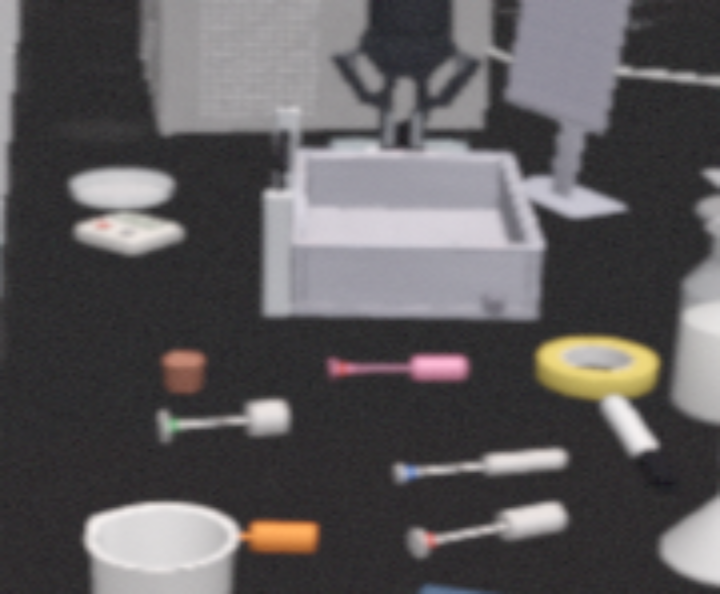

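The bung hasn't moved; the pads passed over or around it. I'll check where the fingertips really are by projecting expected tip points into the wrist view.

```bash
python3 - <<'E'
from h import *
from scipy.spatial.transform import Rotation as Ro
c=cap("wrist"); s=bot.read_state(); R=Ro.from_rotvec(s["tcp_rot"]).as_matrix(); p=s["tool_pos"]
print(p,s["width"])
for a in (.025,.015,.006,0,-.01):
  for x in (-.011,.011):
    print(a,x,[list(np.round(proj(c,[p+R@np.array([x,a,j*.0075])])[0])) for j in(-1,1)])
cv2.imwrite("pics/w7.png",cv2.resize(c["im"][220:360,240:400],None,fx=4.5,fy=4))
E
```

```text
[0.61226172 0.18376971 0.09851241] 0.17402762766855537
0.025 -0.011 [[np.float64(312.0), np.float64(216.0)], [np.float64(335.0), np.float64(216.0)]]
0.025 0.011 [[np.float64(312.0), np.float64(247.0)], [np.float64(335.0), np.float64(247.0)]]
0.015 -0.011 [[np.float64(311.0), np.float64(222.0)], [np.float64(336.0), np.float64(222.0)]]
0.015 0.011 [[np.float64(311.0), np.float64(255.0)], [np.float64(336.0), np.float64(255.0)]]
0.006 -0.011 [[np.float64(311.0), np.float64(227.0)], [np.float64(337.0), np.float64(228.0)]]
0.006 0.011 [[np.float64(311.0), np.float64(262.0)], [np.float64(336.0), np.float64(262.0)]]
0 -0.011 [[np.float64(310.0), np.float64(232.0)], [np.float64(337.0), np.float64(232.0)]]
0 0.011 [[np.float64(311.0), np.float64(267.0)], [np.float64(337.0), np.float64(267.0)]]
-0.01 -0.011 [[np.float64(310.0), np.float64(239.0)], [np.float64(339.0), np.float64(240.0)]]
-0.01 0.011 [[np.float64(310.0), np.float64(277.0)], [np.float64(338.0), np.float64(277.0)]]
```

View pics/w7.png

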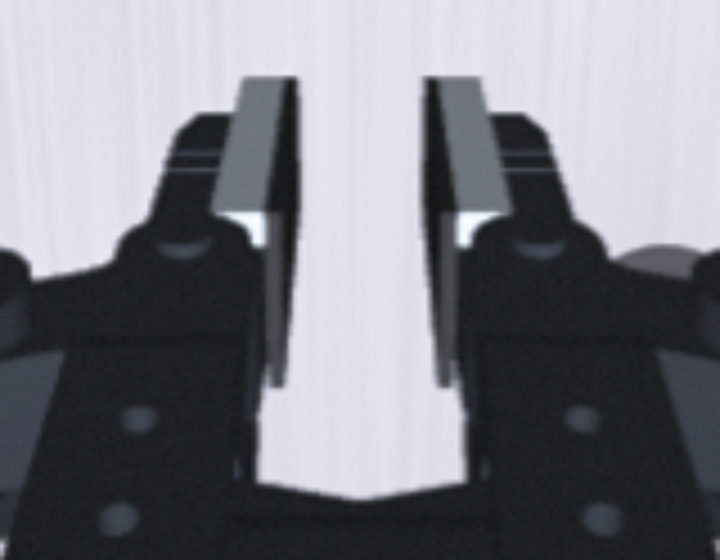

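```bash
python3 - <<'E'
from h import *
c=cap("side"); p=bot.read_state()["tool_pos"]
for dz in (.05,.025,0,-.01,-.025): print(dz,proj(c,[[p[0]-.011,p[1]-.011,p[2]+dz],[p[0]+.011,p[1]-.011,p[2]+dz]]).round(1).tolist())
cv2.imwrite("pics/s7.png",cv2.resize(c["im"][130:190,295:375],None,fx=8,fy=8,interpolation=cv2.INTER_CUBIC))
E
```

```text
0.05 [[329.6, 159.1], [336.0, 159.0]]
0.025 [[329.4, 166.1], [335.7, 166.0]]
0 [[329.1, 173.1], [335.4, 172.9]]
-0.01 [[329.0, 175.8], [335.3, 175.7]]
-0.025 [[328.9, 179.9], [335.1, 179.8]]
```

View pics/s7.png

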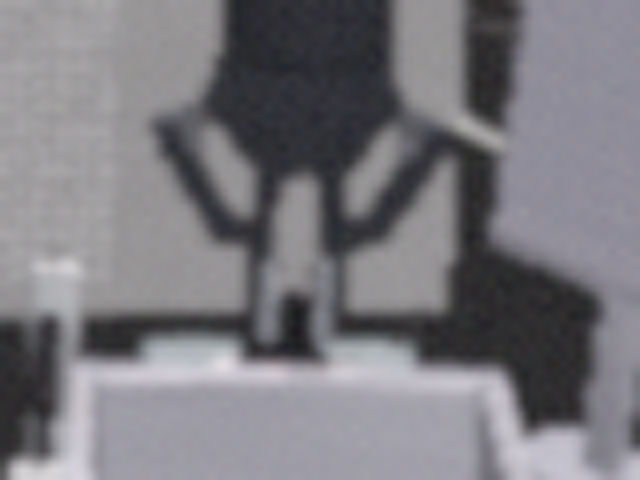

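Both the wrist and side views put the fingertips near the reported TCP height (0 to 10 mm above it), not 25 mm below. I'll check by touching the basin floor (z = 9 mm) gently in steps.

```bash
python3 -m jog '[[0,0,-20,0,15],[0,0,-40,0,15],[0,0,-55,0,15],[0,0,-60,0,15],[0,0,-62,0,15],[0,0,-64,0,15],[0,0,-65,0,15],[0,0,-66,0,15],[0,0,-66,0,15],[0,0,-66,0,15]]' 50
```

```text
time: 12.4
tool_pos: [0.6129, 0.1839, 0.0331]
tcp_rot: [-1.144, 1.305, -1.305]
wrist_force: [0.9, -0.2, 0.6]
width: 0.178
```

```bash
python3 -m jog '[[0,0,-1,0,15],[0,0,-2,0,15],[0,0,-3,0,15],[0,0,-4,0,15],[0,0,-5,0,15],[0,0,-6,0,15],[0,0,-7,0,15],[0,0,-8,0,15],[0,0,-8,0,15],[0,0,-8,0,15]]' 50
```

```text
time: 13.65
tool_pos: [0.6127, 0.1839, 0.025]
tcp_rot: [-1.145, 1.305, -1.305]
wrist_force: [-0.8, -0.5, -0.6]
width: 0.176
```

```bash
python3 -m jog '[[0,0,-1,0,15],[0,0,-2,0,15],[0,0,-3,0,15],[0,0,-4,0,15],[0,0,-5,0,15],[0,0,-6,0,15],[0,0,-7,0,15],[0,0,-8,0,15],[0,0,-8,0,15],[0,0,-8,0,15]]' 50
```

```text
time: 14.9
tool_pos: [0.6127, 0.1839, 0.017]
tcp_rot: [-1.145, 1.305, -1.305]
wrist_force: [0.7, 0.0, -0.4]
width: 0.174
```

```bash
python3 - <<'E'
from h import *
c=cap("wrist","w8.png"); print(bot.read_state()["wrist_force"])
E
python3 -m jog '[[0,0,-1,0,15],[0,0,-1,0,15],[0,0,-2,0,15],[0,0,-2,0,15],[0,0,-3,0,15],[0,0,-3,0,15],[0,0,-4,0,15],[0,0,-4,0,15],[0,0,-4,0,15],[0,0,-4,0,15]]' 50
```

```text
[ 0.10386278  0.50161014 -0.2550594 ]
time: 16.2
tool_pos: [0.6128, 0.1839, 0.013]
tcp_rot: [-1.144, 1.305, -1.305]
wrist_force: [0.0, -0.2, 0.3]
width: 0.177
```

View pics/w8.png

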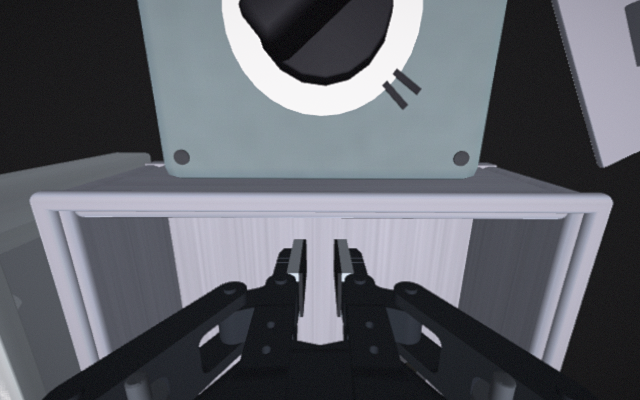

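```bash
python3 -m jog '[[0,0,-1,0,15],[0,0,-1,0,15],[0,0,-2,0,15],[0,0,-2,0,15],[0,0,-3,0,15],[0,0,-3,0,15],[0,0,-4,0,15],[0,0,-4,0,15],[0,0,-5,0,15],[0,0,-5,0,15]]' 50
```

```text
time: 17.45
tool_pos: [0.6126, 0.1839, 0.0079]
tcp_rot: [-1.145, 1.305, -1.305]
wrist_force: [0.1, 0.1, 0.2]
width: 0.178
```

```bash
python3 -m jog '[[0,0,-1,0,15],[0,0,-1,0,15],[0,0,-1,0,15],[0,0,-2,0,15],[0,0,-2,0,15],[0,0,-2,0,15],[0,0,-3,0,15],[0,0,-3,0,15],[0,0,-3,0,15],[0,0,-3,0,15]]' 50
```

```text
time: 18.7
tool_pos: [0.6129, 0.184, 0.006]
tcp_rot: [-1.144, 1.305, -1.305]
wrist_force: [-3.4, 0.4, 6.3]
width: 0.174
```

Contact came at a reported z of about 6 mm on the 9 mm floor, so the tips are about 3 mm above the reported TCP height. I'll use that offset (bench grasp at reported z of about 0 to 1 mm) and return to the bung.

```bash
python3 -m jog '[[0,0,50,0,20],[0,0,110,0,30],[0,0,170,0,50],[-30,-55,196,0,50],[-65,-110,196,0,50],[-100,-165,196,0,50],[-135,-220,196,0,50],[-170,-275,196,0,50],[-195,-325,196,0,50],[-217,-363,160,0,50]]' 50
```

```text
time: 19.95
tool_pos: [0.3977, -0.181, 0.1687]
tcp_rot: [-1.141, 1.298, -1.311]
wrist_force: [0.9, -1.4, -0.5]
width: 0.585
```

```bash
python3 -m jog '[[0,0,-50,0,50],[0,0,-90,0,50],[0,0,-120,0,50],[0,0,-140,0,50],[0,0,-150,0,50],[0,0,-155,0,50],[0,0,-158,0,50],[0,0,-160,0,50],[0,0,-160,0,50],[0,0,-160,0,50]]' 50;python3 - <<'E'
from h import *
c=cap("wrist","w9.png"); print(bot.read_state()["wrist_force"])
E
```

```text
time: 21.2
tool_pos: [0.3967, -0.1781, 0.0062]
tcp_rot: [-1.144, 1.304, -1.305]
wrist_force: [0.5, -0.7, 0.2]
width: 0.585
[ 0.4500163  -0.82679309 -0.00965458]
```

View pics/w9.png

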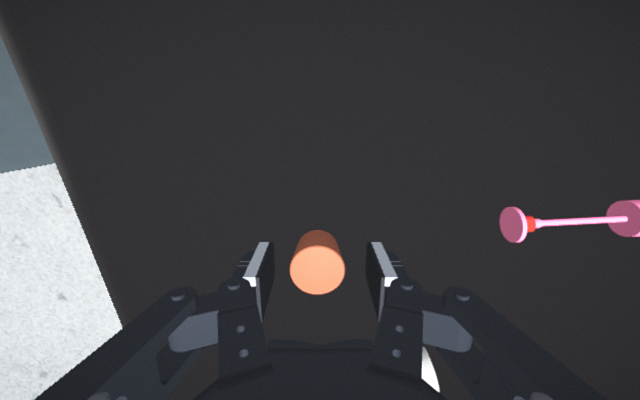

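The bung at (317,260) now sits between the pads. Close.

```bash
python3 -m jog '[[0,-1,0,0,15],[0,-1,0,0,15],[0,-1,0,0,15],[0,-1,0,0,15],[0,-1,0,0,15],[0,-1,0,0,15],[0,-1,0,0,15],[0,-1,20,0,15],[0,-1,50,0,15],[0,-1,80,0,15]]' 50
```

```text
time: 22.5
tool_pos: [0.3956, -0.1786, 0.0858]
tcp_rot: [-1.145, 1.306, -1.304]
wrist_force: [0.1, -0.4, -0.2]
width: 0.3
```

```bash
python3 -m jog '[[0,0,60,0,15],[20,30,100,0,15],[60,90,100,0,15],[100,150,100,0,15],[140,210,100,0,15],[170,270,100,0,15],[200,325,100,0,15],[216,364,100,0,15],[216,364,50,0,15],[216,364,0,0,15]]' 50
```

```text
time: 23.75
tool_pos: [0.6131, 0.187, 0.0846]
tcp_rot: [-1.144, 1.302, -1.303]
wrist_force: [-0.3, -0.3, -0.4]
width: 0.301
```

```bash
python3 -m jog '[[0,0,-30,0,15],[0,0,-50,0,15],[0,0,-64,0,15],[0,0,-68,0,15],[0,0,-68,0,15],[0,0,-68,0,40],[0,0,-68,0,40],[0,0,-68,0,40],[0,0,-40,0,40],[0,0,20,0,40]]' 50; python3 - <<'E'
from h import *
c=cap("wrist","w10.png")
E
```

```text
time: 25.0
tool_pos: [0.6092, 0.1842, 0.103]
tcp_rot: [-1.152, 1.309, -1.303]
wrist_force: [0.1, 0.4, 0.2]
width: 0.471
```

View pics/w10.png

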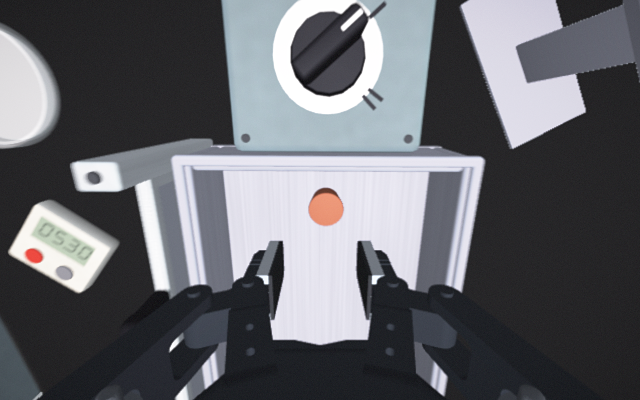

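The bung stands in the basin at (326,207). Next is spindle_2 (white, green ring): travel and turn to hover, then look.

```bash
python3 -m jog '[[0,0,60,0,50],[-20,-50,100,-10,50],[-40,-105,100,-20,50],[-60,-160,100,-30,50],[-80,-215,100,-40,50],[-100,-270,100,-50,50],[-120,-325,100,-60,50],[-140,-380,100,-70,50],[-160,-425,100,-76,50],[-171,-452,100,-76,50]]' 50
```

```text
time: 26.3
tool_pos: [0.4403, -0.2692, 0.2062]
tcp_rot: [-0.119, 2.163, -2.165]
wrist_force: [0.0, 0.8, 0.6]
width: 0.585
```

```bash
python3 -m jog '[[0,0,0,0,50],[0,0,0,0,50],[0,0,0,0,50],[0,0,0,0,50],[0,0,0,0,50],[0,0,0,0,50],[0,0,0,0,50],[0,0,0,0,50],[0,0,0,0,50],[0,0,0,0,50]]' 50; python3 - <<'E'
from seg import *
c=cap("wrist","w11.png")
print(bot.read_state()["tool_pos"],bot.read_state()["q"])
print(proj(c,[[.441,-.268,.0125]]))
E
```

```text
time: 27.55
tool_pos: [0.4413, -0.267, 0.2058]
tcp_rot: [-0.123, 2.163, -2.163]
wrist_force: [0.1, -0.5, 0.7]
width: 0.591
[ 0.44136885 -0.26704813  0.20583648] [-5.92431670e-01 -2.30640883e-02  1.96533119e+00  3.76097827e-05
  1.19932169e+00  8.64829973e-01]
[[319.89973876 177.17253024]]
```

View pics/w11.png

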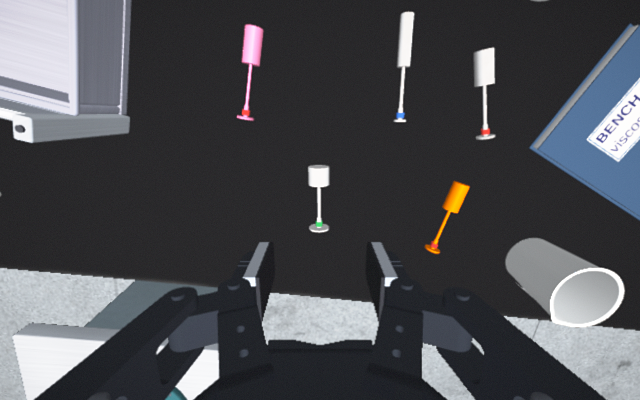

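All three white spindles are in view: green-ringed spindle_2 at (319,176), blue spindle_1 at (404,45), red spindle_0 at (485,70). The pink and orange look-alikes are separate. I'll measure.

```bash
python3 - <<'E'
from seg import *
c=cap("wrist")
spindle(c,(319,176),.0125,.083,.031,w=62); spindle(c,(404,45),.007,.109,.051,w=90); spindle(c,(485,70),.0095,.095,.039,w=48,thr=100)
for p in [(319,167),(319,186),(309,176),(329,176)]: print(p,onz(c,[p],.02)[0].round(4))
cv2.imwrite("pics/w11c.png",cv2.resize(c["im"][5:245,290:500],None,fx=2.8,fy=2.4))
E
```

```text
len 0.088(0.083) bob [ 0.4403 -0.2663] axis deg -173.6 pca -173.5 bobw 0.026
len 0.112(0.109) bob [ 0.6015 -0.3423] axis deg -172.7 pca -172.8 bobw 0.015
len 0.072(0.095) bob [ 0.5819 -0.4333] axis deg -162.8 pca -163.0 bobw 0.021
(319, 167) [ 0.4547 -0.2654  0.02  ]
(319, 186) [ 0.4317 -0.2679  0.02  ]
(309, 176) [ 0.4426 -0.2547  0.02  ]
(329, 176) [ 0.4453 -0.2784  0.02  ]
```

View pics/w11c.png

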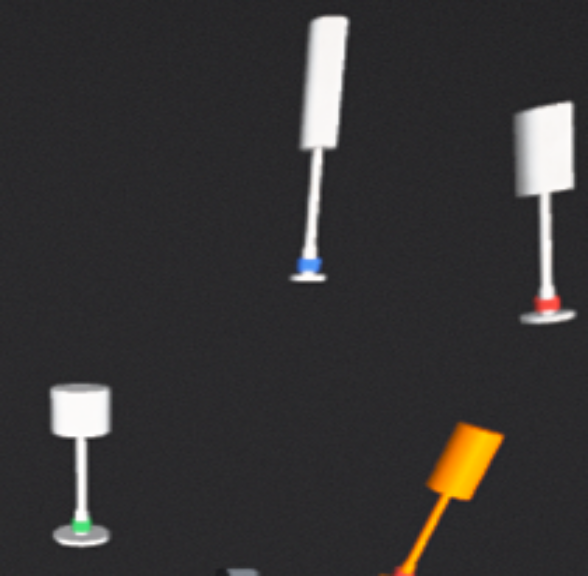

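```bash
python3 -m jog '[[0,1,-60,0,45],[0,1,-110,0,45],[0,1,-150,0,45],[0,1,-180,0,45],[0,1,-195,0,45],[0,1,-200,0,45],[0,1,-203,0,45],[0,1,-203,0,45],[0,1,-203,0,45],[0,1,-203,0,45]]' 50; python3 - <<'E'
from seg import *
c=cap("wrist","w12.png")
E
```

```text
time: 28.9
tool_pos: [0.4418, -0.2663, 0.0035]
tcp_rot: [-0.122, 2.162, -2.163]
wrist_force: [0.2, -0.3, -0.5]
width: 0.529
```

View pics/w12.png

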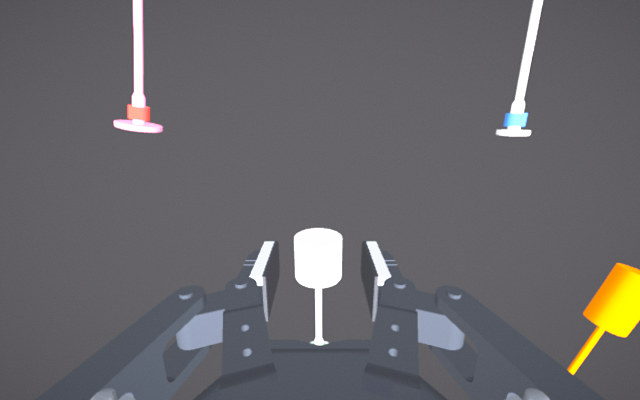

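```bash
python3 -m jog '[[0,0,0,0,12],[0,0,0,0,12],[0,0,0,0,12],[0,0,0,0,12],[0,0,0,0,12],[0,0,0,0,12],[0,0,0,0,12],[0,0,30,0,12],[0,0,70,0,12],[0,0,120,0,12]]' 60
```

```text
time: 30.2
tool_pos: [0.4396, -0.2648, 0.1218]
tcp_rot: [-0.127, 2.168, -2.162]
wrist_force: [1.3, -0.2, -1.6]
width: 0.274
```

```bash
python3 -m jog '[[0,0,170,0,12],[20,40,200,0,12],[45,90,200,-5,12],[70,145,200,-10,12],[95,200,200,-14,12],[120,255,200,-14,12],[145,305,200,-14,12],[170,355,200,-14,12],[194,398,190,-14,12],[194,398,150,-14,12]]' 60; python3 - <<'E'
from seg import *
c=cap("wrist","w13.png")
E
```

```text
time: 31.45
tool_pos: [0.6381, 0.1364, 0.2739]
tcp_rot: [-0.142, -2.161, 2.156]
wrist_force: [-0.7, -0.4, -2.1]
width: 0.28
```

View pics/w13.png

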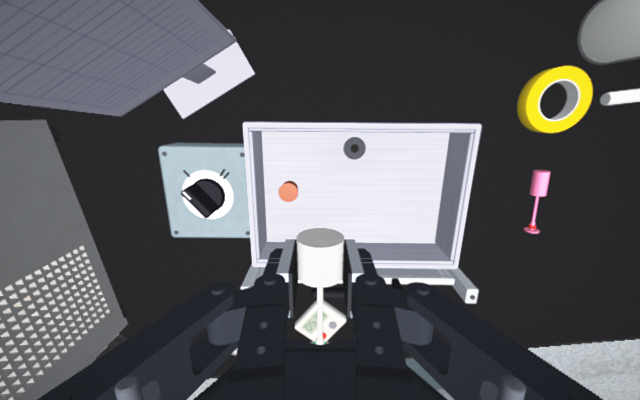

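```bash
python3 -m jog '[[-1,-10,-50,0,12],[-1,-10,-110,0,12],[-1,-10,-170,0,12],[-1,-10,-215,0,12],[-1,-10,-240,0,12],[-1,-10,-250,0,12],[-1,-10,-255,0,12],[-1,-10,-255,0,12],[-1,-10,-255,0,36],[-1,-10,-255,0,36]]' 60
```

```text
time: 32.75
tool_pos: [0.6355, 0.1222, 0.0193]
tcp_rot: [-0.144, -2.155, 2.154]
wrist_force: [-0.9, -0.3, 0.3]
width: 0.423
```

```bash
python3 -m jog '[[0,0,0,0,36],[0,0,20,0,36],[0,0,60,0,36],[0,0,120,0,36],[0,0,180,0,36],[0,-40,190,5,45],[0,-90,190,10,45],[0,-140,190,14,45],[0,-170,190,14,45],[0,-170,190,14,45]]' 60; python3 - <<'E'
from seg import *
c=cap("wrist","w14.png"); print(bot.read_state()["tool_pos"])
t=cap("top"); cv2.imwrite("pics/t14.png",cv2.resize(t["im"][130:290,190:460],None,fx=2.9,fy=2.9,interpolation=cv2.INTER_CUBIC))
E
```

```text
time: 34.0
tool_pos: [0.6346, -0.0503, 0.2096]
tcp_rot: [-0.117, 2.163, -2.165]
wrist_force: [0.1, 0.4, -1.0]
width: 0.525
[ 0.63457722 -0.04884441  0.20930562]
```

View pics/t14.png

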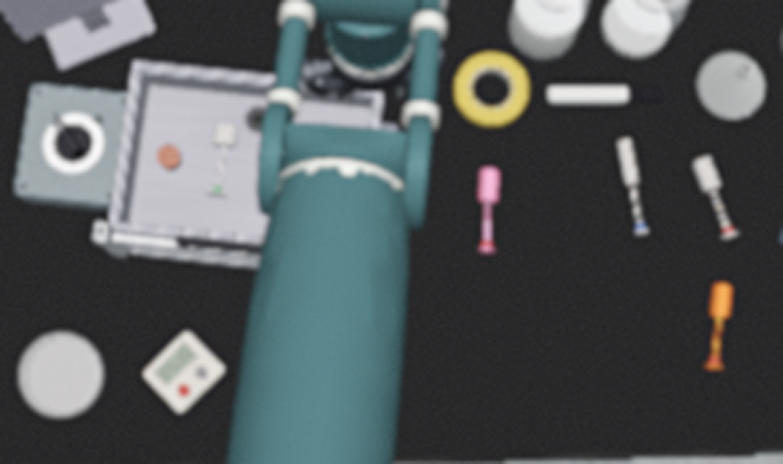

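View pics/w14.png

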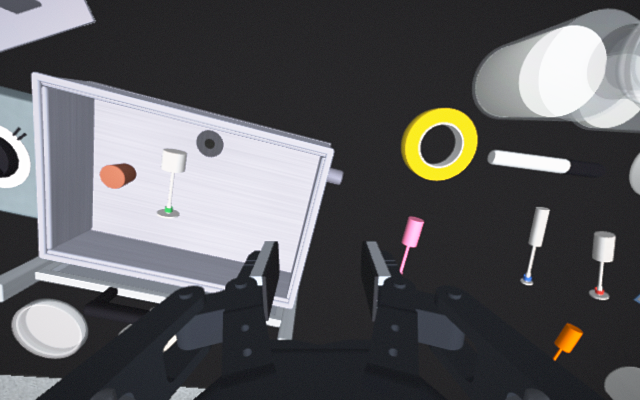

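Spindle_2 lies in the basin, at (173,160) in the wrist view, beside the bung. Next is spindle_1.

```bash
python3 -m jog '[[-5,-50,0,0,40],[-10,-105,0,0,40],[-15,-160,0,0,40],[-20,-215,0,0,40],[-28,-265,0,0,40],[-33,-293,-20,0,40],[-33,-293,-60,0,40],[-33,-293,-80,0,40],[-33,-293,-80,0,40],[-33,-293,-80,0,40]]' 60; python3 - <<'E'
from seg import *
c=cap("wrist","w15.png"); print(bot.read_state()["tool_pos"],proj(c,[[.6015,-.342,.007]]))
E
```

```text
time: 35.35
tool_pos: [0.6027, -0.3406, 0.1294]
tcp_rot: [-0.122, 2.16, -2.163]
wrist_force: [0.1, 0.4, 1.0]
width: 0.467
[ 0.6028809  -0.34094543  0.12995317] [[320.23794246 193.83896894]]
```

View pics/w15.png

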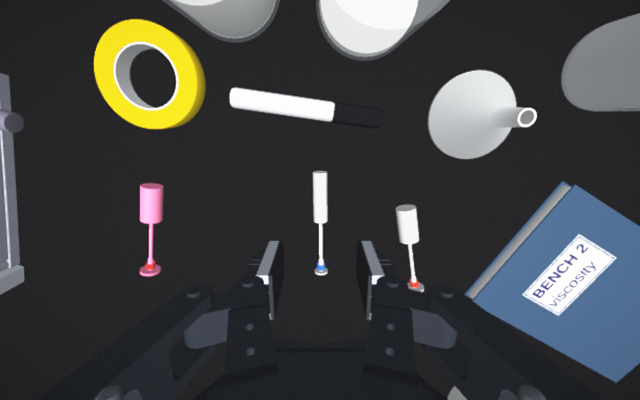

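```bash
python3 - <<'E'
from seg import *
c=cap("wrist")
spindle(c,(320,190),.007,.109,.051,thr=110,w=45); spindle(c,(406,225),.0095,.095,.039,thr=110,w=60)
print(onz(c,[(319.5,172),(320,223),(320,197)],.012))
E
python3 -m jog '[[-1,-1,-30,0,36],[-1,-1,-60,0,36],[-1,-1,-90,0,36],[-1,-1,-110,0,36],[-1,-1,-120,0,36],[-1,-1,-124,0,36],[-1,-1,-126,0,36],[-1,-1,-126,0,36],[-1,-1,-126,0,36],[-1,-1,-126,0,36]]' 60; python3 - <<'E'
from seg import *
c=cap("wrist","w16.png")
E
```

```text
len 0.066(0.109) bob [ 0.599  -0.3417] axis deg -172.9 pca -172.8 bobw 0.014
len 0.094(0.095) bob [ 0.5825 -0.4322] axis deg -162.4 pca -162.2 bobw 0.020
[[ 0.62433591 -0.33911204  0.012     ]
 [ 0.57296632 -0.34549495  0.012     ]
 [ 0.59988374 -0.34240015  0.012     ]]
time: 36.7
tool_pos: [0.6007, -0.3422, 0.0023]
tcp_rot: [-0.122, 2.162, -2.163]
wrist_force: [-0.1, -0.6, 0.1]
width: 0.423
```

View pics/w16.png

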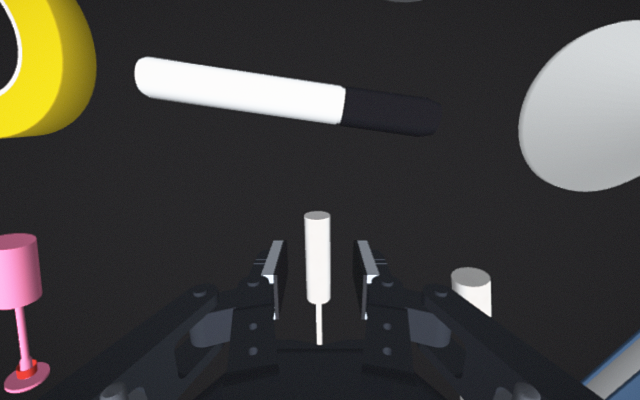

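```bash
python3 -m jog '[[0,0,0,0,3],[0,0,0,0,3],[0,0,-1,0,3],[0,0,-1,0,3],[0,0,-1,0,3],[0,0,-1,0,3],[0,0,-1,0,3],[0,0,30,0,3],[0,0,70,0,3],[0,0,120,0,3]]' 60
```

```text
time: 38.0
tool_pos: [0.5991, -0.3412, 0.1209]
tcp_rot: [-0.126, 2.167, -2.162]
wrist_force: [1.2, -0.8, -0.5]
width: 0.131
```

```bash
python3 -m jog '[[0,10,50,0,3],[0,60,90,0,3],[5,120,90,-5,3],[10,180,90,-10,3],[15,240,90,-14,3],[20,300,90,-14,3],[30,355,90,-14,3],[38,400,90,-14,3],[38,418,70,-14,3],[38,418,20,-14,3]]' 60
```

```text
time: 39.25
tool_pos: [0.6406, 0.0774, 0.1433]
tcp_rot: [-0.146, -2.159, 2.157]
wrist_force: [-0.1, 0.5, -1.3]
width: 0.135
```

```bash
python3 -m jog '[[0,0,-50,0,3],[0,0,-90,0,3],[0,0,-110,0,3],[0,0,-120,0,3],[0,0,-125,0,3],[0,0,-126,0,3],[0,0,-126,0,3],[0,0,-126,0,28],[0,0,-126,0,28],[0,0,-126,0,28]]' 60; python3 - <<'E'
from seg import *
c=cap("wrist","w17.png")
E
```

```text
time: 40.5
tool_pos: [0.6386, 0.076, 0.0162]
tcp_rot: [-0.142, -2.154, 2.154]
wrist_force: [-0.3, 0.9, -0.0]
width: 0.329
```

View pics/w17.png

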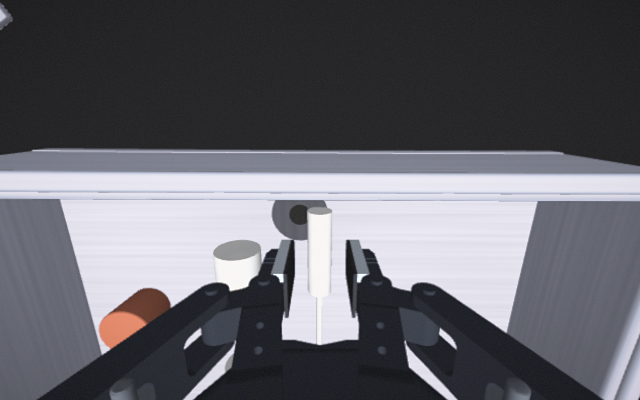

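Spindle_1 is released on the basin floor at (319,250). Going for spindle_0 (white, red ring).

```bash
python3 -m jog '[[0,0,20,0,28],[0,0,70,0,28],[0,-10,130,0,28],[0,-60,190,5,36],[-5,-115,190,10,40],[-10,-170,190,15,40],[-15,-225,190,20,40],[-20,-280,190,25,40],[-28,-340,190,25,40],[-36,-400,190,25,40]]' 60
```

```text
time: 41.8
tool_pos: [0.6023, -0.3259, 0.2078]
tcp_rot: [-0.315, 2.055, -2.057]
wrist_force: [0.4, -0.1, 0.9]
width: 0.465
```

```bash
python3 -m jog '[[-8,-50,0,0,40],[-20,-107,0,0,40],[-20,-107,-40,0,40],[-20,-107,-80,0,40],[-20,-107,-80,0,40],[-20,-107,-80,0,40],[-20,-107,-80,0,40],[-20,-107,-80,0,40],[-20,-107,-80,0,40],[-20,-107,-80,0,40]]' 60; python3 - <<'E'
from seg import *
c=cap("wrist","w18.png"); print(bot.read_state()["tool_pos"],proj(c,[[.5825,-.4325,.0095]]))
spindle(c,(320,195),.0095,.095,.039,thr=110,w=65)
E
```

```text
time: 43.05
tool_pos: [0.5825, -0.431, 0.1262]
tcp_rot: [-0.317, 2.056, -2.057]
wrist_force: [-0.3, -0.1, 0.0]
width: 0.467
[ 0.58239561 -0.43099156  0.12597021] [[320.5954268  194.24520202]]
len 0.088(0.095) bob [ 0.5809 -0.4323] axis deg -163.0 pca -162.9 bobw 0.019
```

View pics/w18.png

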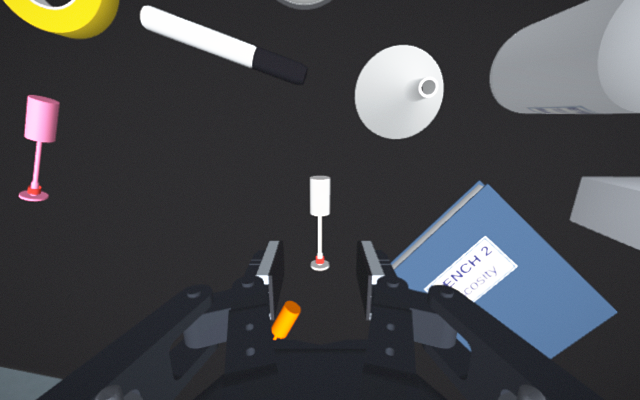

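The white, red-ringed spindle_0 is centred at (320,195); the orange and pink look-alikes are away from the jaws.

```bash
python3 -m jog '[[0,0,-40,0,36],[0,0,-80,0,36],[0,0,-105,0,36],[0,0,-118,0,36],[0,0,-123,0,36],[0,0,-123,0,36],[0,0,-123,0,36],[0,0,-123,0,36],[0,0,-123,0,8],[0,0,-123,0,8]]' 60
```

```text
time: 44.35
tool_pos: [0.5829, -0.4315, 0.0038]
tcp_rot: [-0.316, 2.055, -2.058]
wrist_force: [-0.7, 0.0, 2.9]
width: 0.205
```

```bash
python3 -m jog '[[0,0,0,0,8],[0,0,0,0,8],[0,0,0,0,8],[0,0,0,0,8],[0,0,0,0,8],[0,0,30,0,8],[0,0,70,0,8],[0,0,120,0,8],[0,0,120,0,8],[0,0,120,0,8]]' 60; python3 - <<'E'
from seg import *
c=cap("wrist","w19.png")
E
```

```text
time: 45.6
tool_pos: [0.5819, -0.4306, 0.1221]
tcp_rot: [-0.318, 2.058, -2.056]
wrist_force: [-0.4, 0.6, -0.9]
width: 0.202
```

View pics/w19.png

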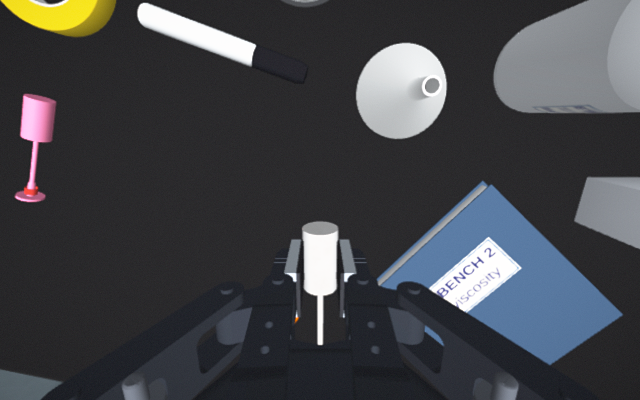

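Held. To the basin's right part.

```bash
python3 -m jog '[[0,10,50,0,8],[0,60,90,0,8],[5,120,90,-5,8],[10,180,90,-10,8],[15,240,90,-15,8],[20,300,90,-20,8],[30,360,90,-25,8],[38,410,90,-25,8],[44,453,80,-25,8],[44,453,30,-25,8]]' 60
```

```text
time: 46.9
tool_pos: [0.6288, 0.0255, 0.154]
tcp_rot: [-0.143, -2.16, 2.157]
wrist_force: [-0.0, -1.1, -1.3]
width: 0.201
```

```bash
python3 -m jog '[[0,0,-50,0,8],[0,0,-90,0,8],[0,0,-120,0,8],[0,0,-131,0,8],[0,0,-135,0,8],[0,0,-135,0,8],[0,0,-135,0,8],[0,0,-135,0,32],[0,0,-135,0,32],[0,0,-135,0,32]]' 60
```

```text
time: 48.15
tool_pos: [0.6266, 0.022, 0.0182]
tcp_rot: [-0.142, -2.154, 2.154]
wrist_force: [0.1, 0.5, -0.2]
width: 0.374
```

```bash
python3 -m jog '[[0,0,10,0,32],[0,0,50,0,32],[0,0,110,0,32],[0,0,170,0,32],[0,0,230,0,32],[-30,0,280,0,32],[-60,0,280,0,32],[-90,-20,280,0,32],[-120,-40,280,0,32],[-120,-40,280,0,32]]' 60; python3 - <<'E'
from seg import *
c=cap("wrist","w20.png")
t=cap("top"); cv2.imwrite("pics/t20.png",cv2.resize(t["im"][130:290,190:460],None,fx=2.9,fy=2.9,interpolation=cv2.INTER_CUBIC))
E
```

```text
time: 49.4
tool_pos: [0.5048, -0.0189, 0.2988]
tcp_rot: [-0.144, -2.153, 2.154]
wrist_force: [-0.3, 0.2, 0.1]
width: 0.37
```

View pics/w20.png

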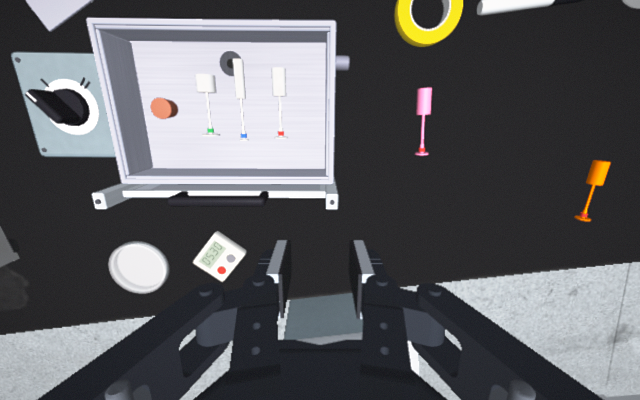

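View pics/t20.png

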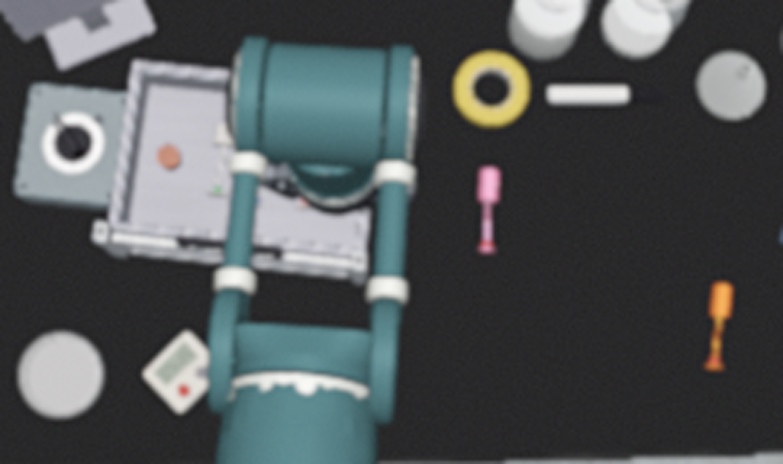

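All four parts lie in the basin: bung (163,108), spindles at (207,85), (239,80), (279,82). I'll check the screen height via handle length and position, then look for hidden parts.

```bash
python3 - <<'E'
from seg import *
c=cap("wrist"); s=cap("side")
im=c["im"]; cv2.imwrite("pics/h20.png",cv2.resize(im[170:220,80:350],None,fx=2.9,fy=2.9))
for z in (.116,.126,.136,.15): 
    h=onz(c,[(169.5,200),(268,199.5)],z); print(z,np.linalg.norm(h[0]-h[1]),h.mean(0))
A=lambda x,y,z:[.600+.991*x+.132*y,.090-.132*x+.991*y,z]
for z in (.116,.126,.136): print(z,proj(s,[A(-.106,-.058,z)]),proj(c,[A(-.106,-.058,z),A(-.106,.058,z)]).round(1).tolist())
cv2.imwrite("pics/s20.png",cv2.resize(s["im"][150:230,280:370],None,fx=7,fy=7))
cv2.imwrite("pics/s20f.png",s["im"])
E
```

```text
0.116 0.1186894710851062 [0.49730954 0.10567304 0.116     ]
0.126 0.11509958490588187 [0.49983114 0.10161841 0.126     ]
0.136 0.11150969872665757 [0.50235274 0.09756378 0.136     ]
0.15 0.10648385807574356 [0.50588297 0.0918873  0.15      ]
0.116 [[300.12162801 181.03631175]] [[268.6, 201.4], [172.5, 201.4]]
0.126 [[300.17010352 178.03535901]] [[267.2, 203.9], [168.3, 203.9]]
0.136 [[300.21875213 175.02078864]] [[265.6, 206.6], [163.8, 206.6]]
```

View pics/h20.png

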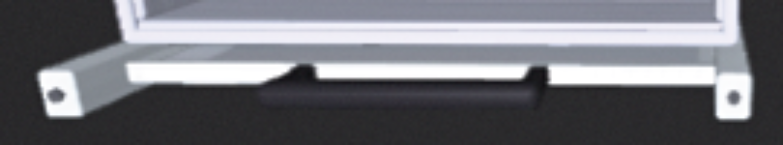

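View pics/s20.png

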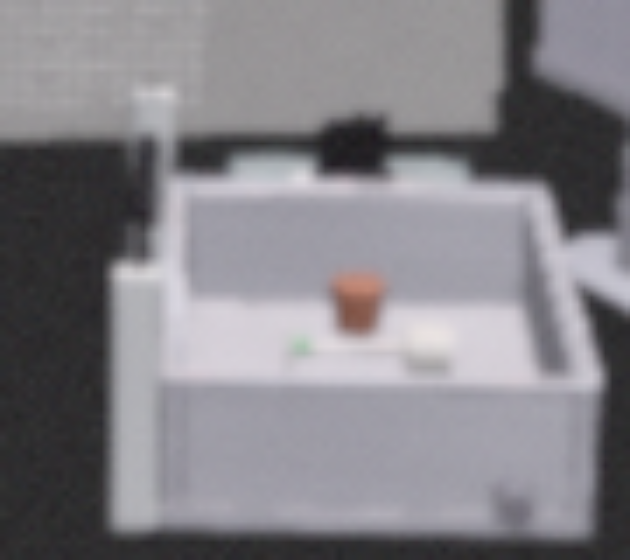

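View pics/s20f.png

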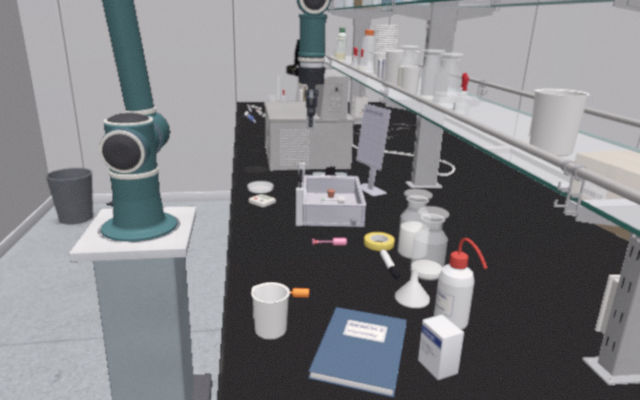

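The handle estimates (side-view bottom edge row 182; length 116 mm at top z of about 0.123) agree with the screen fully down, and no other parts are visible. Now I turn to grasp the handle across.

```bash
python3 -m jog '[[0,15,0,10,36],[0,35,0,20,36],[0,60,0,30,36],[0,90,0,40,36],[-5,124,0,50,36],[-11,124,0,60,36],[-11,124,0,70,36],[-11,124,0,80,36],[-11,124,0,90,36],[-11,124,0,90,36]]' 60
```

```text
time: 50.85
tool_pos: [0.4959, 0.1066, 0.2976]
tcp_rot: [-1.144, 1.306, -1.305]
wrist_force: [-1.0, -1.3, -0.6]
width: 0.423
```

```bash
python3 -m jog '[[0,0,-40,0,36],[0,0,-80,0,36],[0,0,-110,0,36],[0,0,-110,0,36],[0,0,-110,0,36],[0,0,-110,0,36],[0,0,-110,0,36],[0,0,-110,0,36],[0,0,-110,0,36],[0,0,-110,0,36]]' 60; python3 - <<'E'
from seg import *
c=cap("wrist","w21.png"); print(bot.read_state()["tool_pos"])
A=lambda x,y,z:[.600+.991*x+.132*y,.090-.132*x+.991*y,z]
print(proj(c,[A(-.106,.058,.123),A(-.106,.0,.123)]), onz(c,[(321,139)],.123))
E
```

```text
time: 52.1
tool_pos: [0.4953, 0.106, 0.1879]
tcp_rot: [-1.144, 1.305, -1.305]
wrist_force: [-0.0, 0.5, 0.2]
width: 0.421
[0.49531336 0.10597424 0.18780381]
[[319.8965134  139.04713521]
 [319.80697653 213.62467374]] [[0.50341521 0.16139771 0.123     ]]
```

View pics/w21.png

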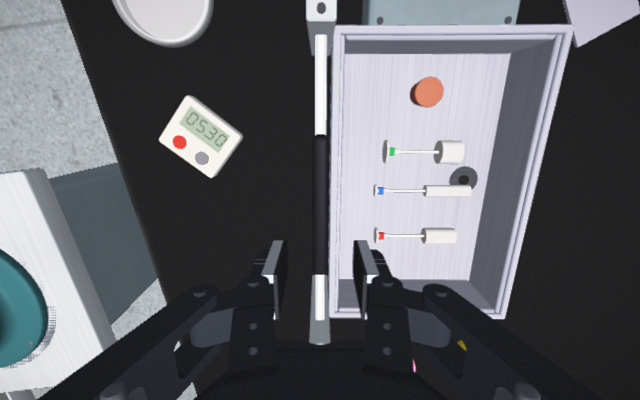

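The handle at (320,135–275) is centred between the jaws. Descend and close.

```bash
python3 -m jog '[[0,0,-40,0,36],[0,0,-70,0,36],[0,0,-85,0,36],[0,0,-89,0,36],[0,0,-89,0,36],[0,0,-89,0,3],[0,0,-89,0,3],[0,0,-89,0,3],[0,0,-89,0,3],[0,0,-89,0,3]]' 80
```

```text
time: 53.4
tool_pos: [0.4956, 0.1063, 0.1003]
tcp_rot: [-1.143, 1.305, -1.305]
wrist_force: [-3.2, 1.0, 6.2]
width: 0.115
```

Gripped (reading 0.115, as expected for a 12 mm bar). Raise.

```bash
python3 -m jog '[[0,0,6,0,3],[0,0,16,0,3],[0,0,28,0,3],[0,0,40,0,3],[0,0,52,0,3],[0,0,60,0,3],[0,0,65,0,3],[0,0,69,0,3],[0,0,69,0,3],[0,0,69,0,3]]' 80; python3 - <<'E'
from seg import *
c=cap("wrist","w22.png"); print(bot.read_state()["tool_pos"])
s=cap("side");cv2.imwrite("pics/s22.png",cv2.resize(s["im"][130:230,280:370],None,fx=6,fy=6))
E
```

```text
time: 54.65
tool_pos: [0.4954, 0.1062, 0.1664]
tcp_rot: [-1.144, 1.305, -1.305]
wrist_force: [7.5, 4.6, -15.9]
width: 0.116
[0.49539449 0.10621315 0.16640806]
```

View pics/w22.png

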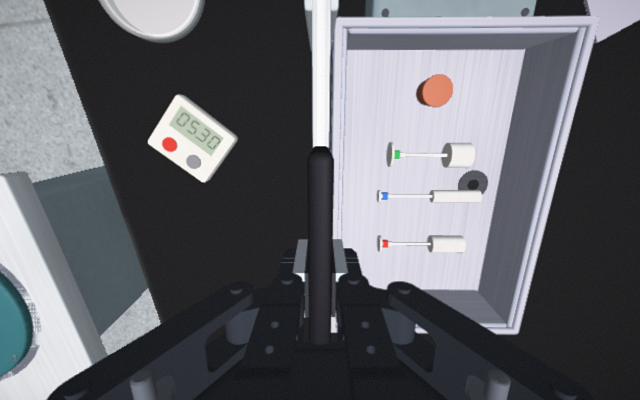

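View pics/s22.png

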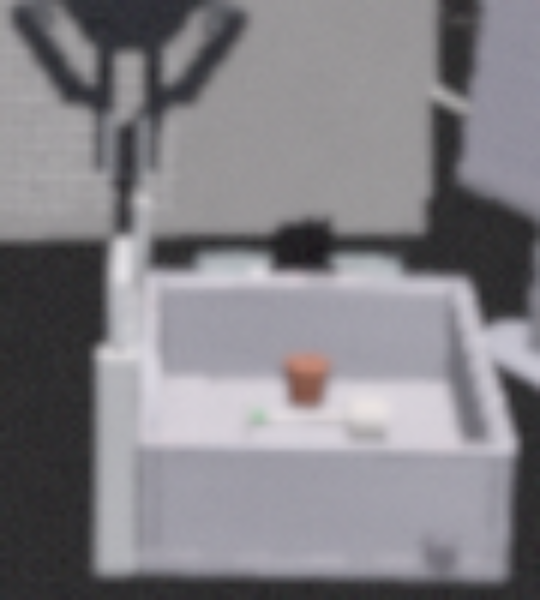

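The handle followed 66 mm, and 16 N of pull at the end means it's on the upper stop. Release and look at the knob.

```bash
python3 -m jog '[[0,0,0,0,36],[0,0,0,0,36],[0,0,0,0,36],[0,0,0,0,36],[0,0,40,0,36],[0,0,90,0,36],[0,30,120,0,36],[30,60,120,0,36],[60,90,120,0,36],[60,90,120,0,36]]' 60; python3 - <<'E'
from seg import *
c=cap("wrist","w23.png"); print(bot.read_state()["tool_pos"])
t=cap("top"); cv2.imwrite("pics/t23.png",cv2.resize(t["im"][130:280,180:340],None,fx=4,fy=4,interpolation=cv2.INTER_CUBIC))
E
```

```text
time: 56.0
tool_pos: [0.5566, 0.1976, 0.2875]
tcp_rot: [-1.146, 1.304, -1.303]
wrist_force: [-0.2, -0.7, -0.7]
width: 0.421
[0.555532   0.19654991 0.28732637]
```

View pics/w23.png

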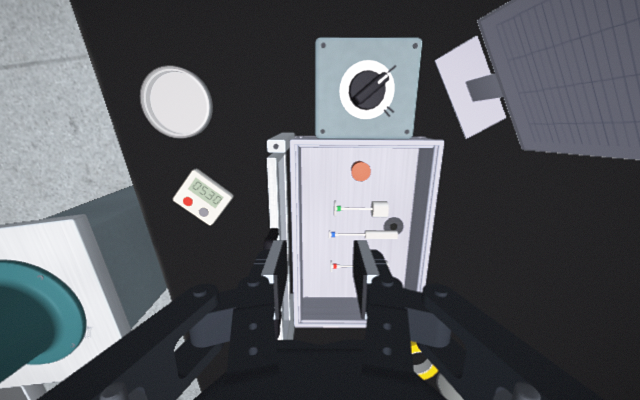

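```bash
python3 - <<'E'
from seg import *
c=cap("wrist")
cv2.imwrite("pics/k23.png",cv2.resize(c["im"][50:130,325:415],None,fx=7,fy=7,interpolation=cv2.INTER_CUBIC))
# disc (white skirt) centroid via bright mask
x0,y0=330,50; sub=c["im"][y0:130,x0:405].min(2); m=(sub>200).astype(np.uint8)
n,l,s,ce=cv2.connectedComponentsWithStats(m); i=1+np.argmax(s[1:,4]); 
cn=max(cv2.findContours((l==i).astype(np.uint8),cv2.RETR_EXTERNAL,cv2.CHAIN_APPROX_NONE)[0],key=len)
e=cv2.fitEllipse(cv2.convexHull(cn)); print(e); ctr=np.array(e[0])+[x0,y0]
print("skirt ctr",ctr,onz(c,[ctr],.052),onz(c,[ctr],.06))
A=lambda x,y,z:[.600+.991*x+.132*y,.090-.132*x+.991*y,z]
print(A(0,.2,.06))
E
```

```text
((37.71285629272461, 37.24823760986328), (54.95301055908203, 60.1300163269043), 18.72936248779297)
skirt ctr [367.71285629  87.24823761] [[0.62762265 0.29133024 0.052     ]] [[0.62630962 0.29088799 0.06      ]]
[0.6264, 0.2882, 0.06]
```

View pics/k23.png

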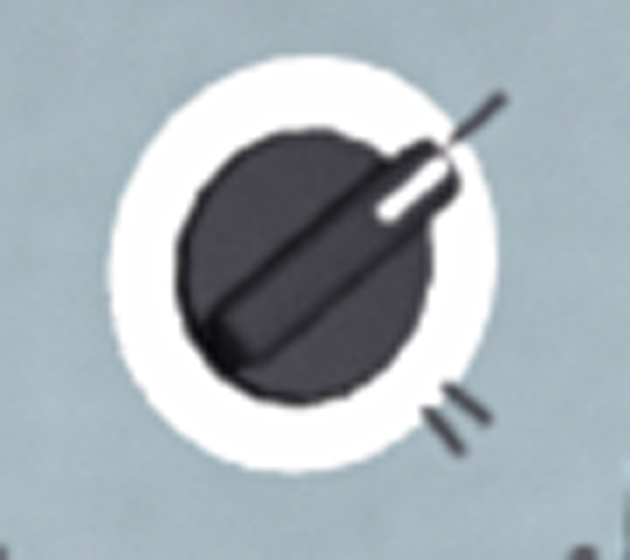

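View pics/t23.png

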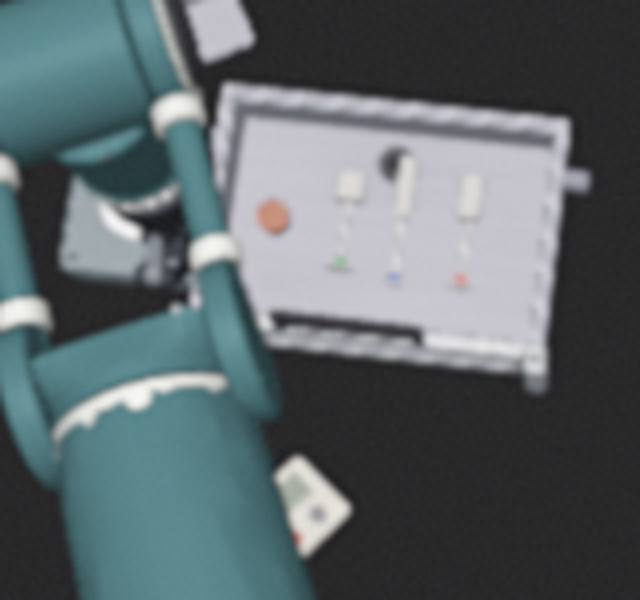

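```bash
python3 - <<'E'
from seg import *
c=cap("wrist")
P=lambda u,v:(325+u/7,50+v/7)
w=onz(c,[P(437,165),P(238,350)],.09); d=w[0]-w[1]; print(w,w.mean(0),np.linalg.norm(d),np.degrees(np.arctan2(d[1],d[0])))
w=onz(c,[P(500,97),P(455,138)],.05); d=w[0]-w[1]; print("off mark",np.degrees(np.arctan2(d[1],d[0])), np.degrees(np.arctan2(w[0][1]-.2895,w[0][0]-.6265)))
w=onz(c,[P(478,440)],.05)[0];print("run",np.degrees(np.arctan2(w[1]-.2895,w[0]-.6265)))
print(bot.read_state()["q"])
E
```

```text
[[0.64407996 0.30000712 0.09      ]
 [0.61036756 0.27669745 0.09      ]] [0.62722376 0.28835228 0.09      ] 0.04098617209645578 34.66102904364243
off mark 33.96754828770601 31.436842959898232
run -46.62078550742298
[ 2.96401133e-01  6.91830479e-02  1.71966097e+00 -3.27986840e-04
  1.35357359e+00  4.27481839e-01]
```

Knob bar: centre (0.627, 0.289), 34.5° from x, 41 mm long by measurement (44 given), on the off mark. I'll put the jaws at 124.5° over it; the following −80° turn stays inside joint 6's range.

```bash
python3 -m jog '[[20,20,0,10,36],[40,40,0,20,36],[60,60,0,30,36],[71,93,0,40,36],[71,93,0,50,36],[71,93,0,60,36],[71,93,0,70,36],[71,93,0,80,36],[71,93,0,90,36],[71,93,0,100,36]]' 60
```

```text
time: 57.45
tool_pos: [0.6259, 0.2878, 0.2883]
tcp_rot: [-1.571, -0.038, 0.038]
wrist_force: [-0.1, 0.3, 0.2]
width: 0.421
```

```bash
python3 -m jog '[[0,0,-20,10,36],[0,0,-50,20,36],[0,0,-90,30,36],[0,0,-120,32,36],[0,0,-120,32,36],[0,0,-120,32,36],[0,0,-120,32,36],[0,0,-120,32,36],[0,0,-120,32,36],[0,0,-120,32,36]]' 60; python3 - <<'E'
from seg import *
c=cap("wrist","w24.png"); print(bot.read_state()["tool_pos"],bot.read_state()["q"])
E
```

```text
time: 58.7
tool_pos: [0.6264, 0.289, 0.1681]
tcp_rot: [-1.519, -0.472, 0.472]
wrist_force: [0.4, -0.6, 0.1]
width: 0.421
[0.62637821 0.28903423 0.16793249] [ 3.96231418e-01  3.31073737e-01  1.63068850e+00 -2.09007327e-05
  1.17975350e+00 -1.77691058e+00]
```

View pics/w24.png

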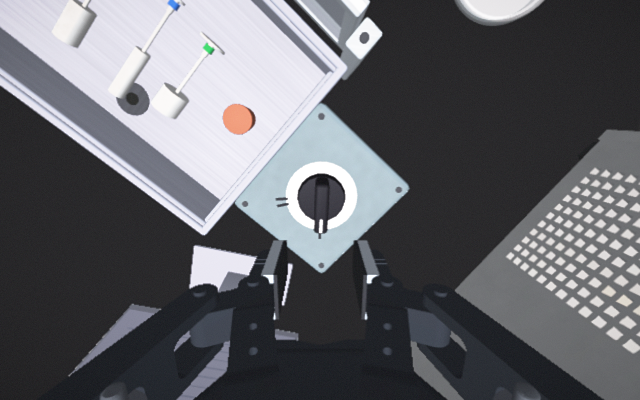

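The bar is vertical at (321,200) between the jaws. Descend and grip.

```bash
python3 -m jog '[[0,0,-40,0,36],[0,0,-75,0,36],[0,0,-95,0,36],[0,0,-102,0,36],[0,0,-102,0,36],[0,0,-102,0,4],[0,0,-102,0,4],[0,0,-102,0,4],[0,0,-102,0,4],[0,0,-102,0,4]]' 60
```

```text
time: 60.0
tool_pos: [0.627, 0.2905, 0.0679]
tcp_rot: [-1.517, -0.473, 0.469]
wrist_force: [-3.3, 4.3, 5.9]
width: 0.124
```

```bash
python3 -m jog '[[0,0,0,-8,4],[0,0,0,-16,4],[0,0,0,-24,4],[0,0,0,-32,4],[0,0,0,-40,4],[0,0,0,-48,4],[0,0,0,-56,4],[0,0,0,-64,4],[0,0,0,-72,4],[0,0,0,-78,4]]' 80; python3 - <<'E'
from seg import *
c=cap("wrist","w25.png"); s=bot.read_state(); print(s["tool_pos"],s["q"],s["torque"],s["wrist_force"],s["width"])
E
```

```text
time: 61.25
tool_pos: [0.627, 0.2915, 0.068]
tcp_rot: [-1.483, 0.595, -0.596]
wrist_force: [-2.9, 6.8, 5.8]
width: 0.121
[0.62697494 0.29155194 0.06802116] [ 0.39791361  0.42151204  1.70516394  0.00310362  1.01129136 -0.40906738] [ 1.04298631e+00  6.57372379e-01 -5.00623697e-04] [-2.4540551   7.03765552  5.31535818] 0.11722274253960667
```

View pics/w25.png

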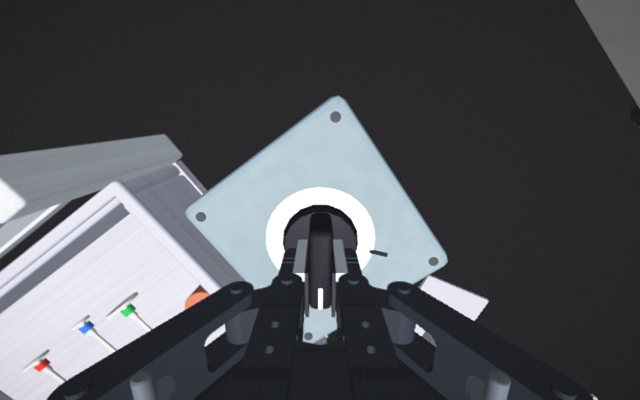

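The knob turned with the jaws. The bar is still aligned at (320,260), with the off mark now off to the side at (378,253). Open and retreat straight up.

```bash
python3 -m jog '[[0,0,0,-2,4],[0,0,0,-2,4],[0,0,0,-2,36],[0,0,0,-2,36],[0,0,0,-2,36],[0,0,0,-2,36],[0,0,30,-2,36],[0,0,80,-2,36],[0,0,140,-2,36],[0,0,200,-2,36]]' 60
```

```text
time: 62.55
tool_pos: [0.6261, 0.2886, 0.2672]
tcp_rot: [-1.481, 0.621, -0.62]
wrist_force: [1.3, 0.3, 0.1]
width: 0.424
```

```bash
python3 -m jog '[[0,0,20,0,36],[-30,-20,40,0,36],[-70,-40,60,0,36],[-100,-60,60,0,36],[-100,-80,60,0,36],[-100,-80,60,0,36],[-100,-80,60,0,36],[-100,-80,60,0,36],[-100,-80,60,0,36],[-100,-80,60,0,36]]' 60; python3 - <<'E'
from seg import *
c=cap("wrist","w26.png"); s=cap("side");cv2.imwrite("pics/s26.png",cv2.resize(s["im"][130:230,280:370],None,fx=6,fy=6)); print(bot.read_state()["wrist_force"])
E
```

```text
time: 63.8
tool_pos: [0.5265, 0.2093, 0.3256]
tcp_rot: [-1.481, 0.621, -0.62]
wrist_force: [0.8, -0.2, 0.3]
width: 0.423
[-0.6397491  -0.37599182 -0.77496022]
```

View pics/w26.png

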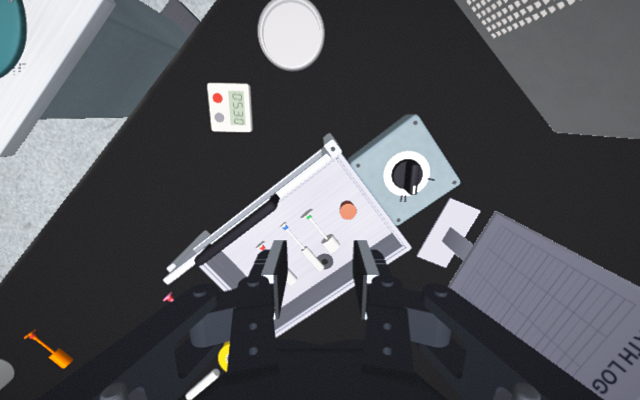

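View pics/s26.png

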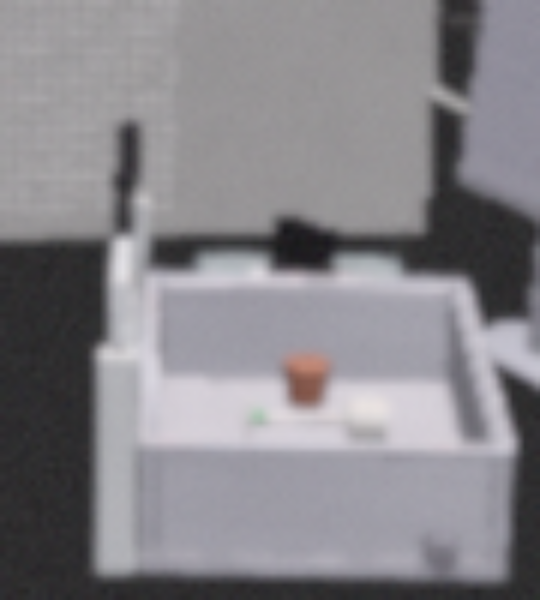

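```bash
python3 - <<'E'
from seg import *
c=cap("wrist"); cv2.imwrite("pics/k26.png",cv2.resize(c["im"][140:215,365:445],None,fx=7,fy=7,interpolation=cv2.INTER_CUBIC))
for p in [(407,176),(415,190)]: print(onz(c,[p],.09))
E
```

```text
[[0.61708368 0.28635817 0.09      ]]
[[0.64019896 0.28122957 0.09      ]]
```

View pics/k26.png

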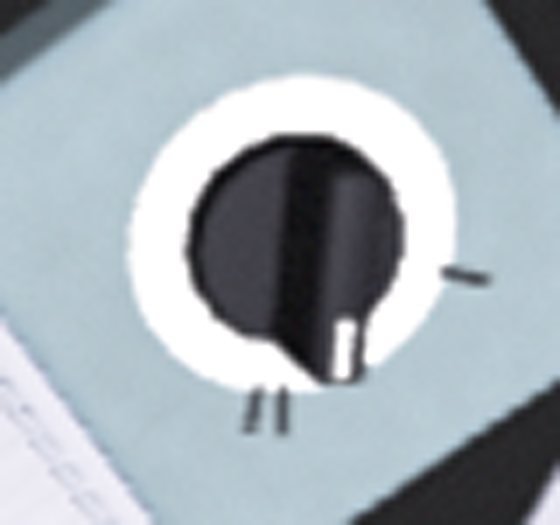

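```bash
python3 - <<'E'
from seg import *
c=cap("wrist"); P=lambda u,v:(365+u/7,140+v/7)
w=onz(c,[P(345,375),P(347,325)],.09); d=w[0]-w[1]; print("pointer",np.degrees(np.arctan2(d[1],d[0])),w)
w=onz(c,[P(347,375),P(352,185)],.09); d=w[0]-w[1]; print("bar",np.degrees(np.arctan2(d[1],d[0])),w.mean(0))
w=onz(c,[P(490,280),P(445,270)],.05); d=w[0]-w[1]; print("off",np.degrees(np.arctan2(d[1],d[0])))
w=onz(c,[P(264,430),P(270,390)],.05); d=w[0]-w[1]; print("run",np.degrees(np.arctan2(d[1],d[0])))
E
```

```text
pointer -42.07856414517671 [[0.64349444 0.27716025 0.09      ]
 [0.63584843 0.28406375 0.09      ]]
bar -41.29218415507484 [0.62936971 0.29009324 0.09      ]
off 31.898132486645853
run -48.753846510351295
```

The pointer is at −42° against +34.5° at the start, so it turned about 76° (1.33 rad), next to the run mark and well past 1.15. The handle top is at side row 150, the same as when it started up. Final check of parts, then hand in.

```bash
python3 - <<'E'
from seg import *
s=cap("side"); A=lambda x,y,z:[.600+.991*x+.132*y,.090-.132*x+.991*y,z]
for z in (.172,.182): print(z,proj(s,[A(-.106,-.058,z+.007)]))
t=cap("top"); blobs(t,(190,150,470,285),.01,90,60)
bot.finish_job()
E
```

```text
0.172 [[300.42994663 161.89998235]]
0.182 [[300.47953586 158.81114163]]
px [249.  205.6] n 10351 box [190 150 138 135] rgb [145 159 165] W [0.544 0.182 0.01 ]
px [359. 161.] n 455 box [346 150  27  24] rgb [189 174 106] W [ 0.687 -0.188  0.01 ]
px [441.7 159.7] n 435 box [430 150  24  22] rgb [168 170 170] W [ 0.686 -0.47   0.01 ]
px [392.3 162. ] n 203 box [378 159  30   7] rgb [192 191 191] W [ 0.681 -0.301  0.01 ]
px [196.7 175.3] n 85 box [190 171  16  10] rgb [ 82 121 126] W [0.652 0.361 0.01 ]
px [465.6 203.8] n 211 box [459 183  11  35] rgb [ 87 107 131] W [ 0.532 -0.54   0.01 ]
px [357.9 200.1] n 184 box [354 187   9  31] rgb [173 122 143] W [ 0.554 -0.179  0.01 ]
px [437.5 240. ] n 182 box [433 227  10  31] rgb [170 110  60] W [ 0.414 -0.437  0.01 ]
px [253.5 257.6] n 482 box [241 244  27  29] rgb [189 186 180] W [0.372 0.167 0.01 ]
the job is handed in; nothing more can be done
```

The job is handed in at about 64 s of the 210 s allowed. I lowered the screen, put every part I could find into the basin, raised the screen by its handle, and turned the selector clockwise to run.

**Parts:** I found and placed spindle_0, spindle_1, spindle_2 and one rubber bung. I saw no tweezers and no second bung in any view. The last pictures show the three spindles lying on the basin floor and the bung standing on it.

**Screen:**
- **Lowering:** in the pictures the handle position and length fit fully down.
- **Raising:** the handle moved 66 mm and ended with about 16 N of pull against the upper stop. In the last side view it sits level with where it started.

**Selector:** the pointer turned about 76° (1.33 rad, with 1.15 needed and 1.4 at the stop) and sits by the run marks.

**Bystanders:** the tape, marker and timer are within 3 mm of their first measured positions. The pink and orange look-alikes were not moved. The arm hid the dish from the top camera in that last check; it looked undisturbed in the wrist view just before.

**What went wrong or disagreed:**
- **Fingertip height:** the tips sit about 3 mm above the reported tool height, not 25 mm below it as the description says. Because of this, I pushed the screen down with the fingertips rather than gripping the handle, and the first bung grasp closed on air. I then touched the basin floor with the fingertips to measure the offset and used it for every grasp after that.
- **Handle top in the side view:** my last calculation put it at row 159, but the picture shows its top edge at about row 150. I took row 159 to be the near end of the handle and row 150 the far end, which looks higher in that view, but I did not check this further.

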